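# Fetch the muddler from behind the bar things

## Robot

A 7-joint arm with a two-finger parallel gripper is mounted at the origin on the work surface. World frame = base frame: x ahead of the robot, y to its left, z up, the work surface at z = 0. Lengths are in m, angles in rad, forces in N, time in s.
With the tool pointing down it reaches from about 0.425 to 0.825 m from the base axis. Payload 3.6 kg.
Tool frame: the origin (TCP) lies at the very end of the fingers, on their centre line; the grasp point (between the pads) lies 19 mm behind it (manip.grip_point_offset is the distance from the TCP to the grasp point, in m); z points along the fingers, y is the line along which they close (so a half turn about z gives the same grasp; the last joint's range is limited). The gripper opens to 93 mm and grips with 3 to 60 N. Pads are 15 mm wide; open, the fingers measure 128 mm over their backs; the gripper's body (75 mm by 188 mm) begins 65 mm behind the grasp point.
Start: joints at [-1.234, 0.615, -0.013, 1.423, 0.008, 1.103, -0.04], TCP at [0.231, 0.608, 0.219] pointing down, gripper open.
Joint ranges: [-3.12, 3.12], [-0.3, 2.06], [-1.34, 1.32], [0.26, 2.42], [-1.36, 4.5], [0.01, 1.98], [-2.84, 2.84]. Speed limits (rad/s): [2.79, 2.79, 3.14, 3.14, 3.14, 3.14, 3.14].

## Interface

Orientations are given as a rotation vector (axis times angle).
In Python, from workcell import telemetry, viewer, manip gives the robot as it stands.
- The arm moves only by the shell command python3 -m inch 'ROWS' [FORCE]. ROWS is JSON, a list of rows, each a list of 3 entries, a list of its own where there are three numbers: the gripper command: -1 is fully open, 1 is shut, values between are in proportion, then the shift along the tool's x, y, z in mm, then the turn, a rotation vector about the tool's x, y, z in degrees. In form: [[fingers, [dx, dy, dz], [wx, wy, wz]], ...]. A call has 1 to 12 rows; each row is the pose to reach, as a shift and turn from the pose commanded when the call began, along the tool's axes at that moment; what a row does not reach only later rows make up. A row lasts 1/12 s, in which the tool goes at most 41.7 mm and 7.16 degrees, less where a joint would pass 70% of its speed; a pose out of reach is approached as far as the arm can. A call with a gripper value outside its range is refused whole. The fingers move at their own pace and stop on an object; FORCE is the grip in N (left out, the last holds). Time passes only in rows, so rows that repeat a pose let the fingers close. It gives the time, the measured TCP pose, the force, the opening and the grip force at its end, in the units of the state.
- telemetry.read_state(): the state, without advancing time (a new reading comes with each control period).
- viewer.grab_frame(name): name is "scene" or "top" or "wrist"; returns a dict with "color" (400x640x3 uint8, red, green, blue), "fovy" (degrees; the focal length in pixels is half the picture's height over the tangent of half this angle, whatever the lens; pixels are square), "cx", "cy" (the principal point, pixels), "k1" (the pictures are not rectified: a ray, as slopes to the right and down, at radius r is drawn at 1 + k1 r^2 times it, then the intrinsics apply), "rvec" (rotation vector, rad) and "tvec" (3), from world to camera coordinates, as OpenCV has them. Camera axes: x right, y down, z forward; pixel columns grow to the right and rows downward; lengths in m; the calibration is good to about 2 mm. A picture is of the moment at which its call begins. There is no depth.
- manip.hand_in(): hands the job in; it is judged then, once.
Trained networks look in the newest picture that a camera, given by its name, has taken for a name from the list of things; names that differ only in an ending like _2 or _b are one class to them, and where a whole thing is asked for, a point or a joint stands for the part that bears it (a point fixed in the world has none). Each returns a list of dicts, best first, with "confidence" (0 to 1); they miss things now and then, are a little off and sometimes report something else, mostly with a low value. They report only what shows in the picture. A call takes as long as a camera call.
- viewer.boxes_of(camera, target): "rect" ([centre column, centre row, width, height] in pixels, round what is visible of it).
- viewer.cut_out(camera, target): "pixels" (400x640 bool, what is visible of it) and "rect" ([centre column, centre row, width, height] in pixels, round what is visible of it).
- viewer.pinpoint(camera, target): "position" ([column, row] in pixels: a listed point, or the origin of a listed thing).
The state is a dict: "clock": time; "joint_positions": joint angles; "qd": joint speeds; "joint_torque": joint torques, N m; "tcp_pos": TCP position; "eef_rot": TCP orientation; "ft_force": force on the tool from outside, world axes, zero at the start; "moment": the same for the moment, N m; "gripper_width": finger opening in m; "finger_force": force on a finger pad.
Only numpy, scipy, OpenCV 4.12 (cv2) and the standard library are available. Lean on these libraries where they do the work, as an engineer would, in place of code of your own. Each camera call takes 0.05 s, during which the arm holds its last target. There are 200 camera calls.

## Task

Clear the square canister, the round steel shaker and the six-sided bottle off their coasters and stand all three on the black tray; then draw the wooden muddler straight up out of its holder and put it in the steel cup, foot down. After that, put the three things back, each standing centred on the coaster it came from (the one of its own shape), and keep them and the cup upright throughout.

Things in the scene. Friction and masses are not known exactly. Their poses are not given: they have to be found in the camera images.
- muddler: Stubby pale wooden muddler, 100 mm long, loose, 80 g. Round shaft 22 mm across from the foot to 64 mm up; grip knob 30 mm across from 68 to 96 mm up. Origin: centre of its foot's underside; z along the shaft to the knob. Starts upright in the holder, foot 6 mm above the bar top, knob top at 106 mm, enclosed on three sides by the taller canister, shaker and bottle.
- holder: Fixed aluminium block 44 x 44 mm, 52 high, with a vertical sleeve 24 mm across, 46 deep. Origin: centre of its underside; z up, x roughly away from the robot (within 0.25 rad). Coaster centres lie 64 mm from it: one in front (-x), one 72 degrees to each side of that, 75 mm apart. Fingers closing along the holder's x have room at all three. Low bystanders behind.
- canister: White ceramic square canister with a dark seam below its lid (the lid is fast), 46 x 46 mm, 152 mm high, loose, 0.2 to 0.4 kg. Origin: centre of its underside; x and y square to its faces, z up. Starts on the square coaster, its faces within 0.12 rad of square with the holder.
- shaker: Round plain steel cocktail shaker, 48 mm across, 152 mm high, top edge bevelled above 146 mm, loose, 0.2 to 0.4 kg, closed. Origin: centre of its underside; z up. Starts on the round coaster.
- bottle: Six-sided amber glass bottle with a round black cap, loose, 0.2 to 0.45 kg. Body 54 mm across corners (47 across flats) up to 80 mm, shoulder to 100 mm, neck 24 mm across, cap 30 mm across from 115 to 155 mm, the top. Origin: centre of its underside; z up. Starts on the six-sided coaster.
- coaster_square: Fixed square cork coaster 60 x 60 mm, 4 mm thick: the canister's place. Origin: centre of its underside on the bar top; z up. Which of the three places round the holder it occupies varies.
- coaster_round: Fixed round cork coaster 62 mm across, 4 mm thick: the shaker's place (not the thicker spare coasters, 70 mm across and 18 mm high, behind the holder). Origin: centre of its underside on the bar top; z up. Its place round the holder varies.
- coaster_hex: Fixed six-sided cork coaster 70 mm across corners, 4 mm thick: the bottle's place. Origin: centre of its underside on the bar top; z up. Its place round the holder varies.
- tray: Fixed black serving tray on the left or the right of the bar, outside 290 x 145 mm, rim 14 mm high and 4 mm thick, floor 4 mm thick, empty at the start. Origin: centre of its underside on the bar top; x along its long side (roughly away from the robot), z up. It has room for the three things in a row along x, 85 mm apart.
- cup: Squat open steel cup, 84 mm across at the rim, 58 mm high, wall 3 mm, loose, 0.3 kg, on the other side of the bar from the tray. Origin: centre of its underside; z up. Its inner floor is 4 mm up; the muddler may lean in it once let go.

How it is judged:
By the outcome, as a careful person would: the job done as asked, in the order asked, and still so for the second after the job is handed in, with the robot touching nothing.
It also fails if it takes over 144 s, if anything falls off the work surface, if the arm or the gripper's body presses on something with over 40 N, if the wrist force passes 120 N, or if a joint passes its speed limit or range.

## Working session

There is one attempt and no reset: what is moved stays moved. The work goes in short steps, Python scripts to look and compute and a shell command to move; the robot and the scene stay as the last step left them, time stands still between calls to the robot, and variables do not carry over. Pictures are saved under pics/ and viewed, at most 14 in all, crops included, and the job is handed in when it is done.

```bash
ls; mkdir -p pics; cat > h.py <<'E'
import numpy as np, cv2
from scipy.spatial.transform import Rotation as R
from workcell import telemetry, viewer, manip
def ray(f,px):
    F=200/np.tan(np.radians(f["fovy"])/2)
    d=np.array([(px[0]-f["cx"])/F,(px[1]-f["cy"])/F]); u=d.copy()
    for _ in range(30): u=d/(1+f["k1"]*(u@u))
    M=R.from_rotvec(f["rvec"]).as_matrix()
    return -M.T@np.array(f["tvec"]), M.T@np.array([u[0],u[1],1])
def at(f,px,z):
    c,d=ray(f,px); return c+d*(z-c[2])/d[2]
def proj(f,p):
    F=200/np.tan(np.radians(f["fovy"])/2)
    c=R.from_rotvec(f["rvec"]).apply(p)+np.array(f["tvec"]); u=c[:2]/c[2]
    return u*(1+f["k1"]*(u@u))*F+[f["cx"],f["cy"]]
def save(f,n): cv2.imwrite("pics/"+n,f["color"][:,:,::-1])
def tool():
    s=telemetry.read_state(); return np.array(s["tcp_pos"]), R.from_rotvec(s["eef_rot"])
def go(p,yaw=None):
    """shift in mm (tool axes) to world point p; yaw = world heading of tool y (mod pi)"""
    t,r=tool(); print("shift mm",np.round(r.inv().apply(np.array(p)-t)*1000,1))
    m=r.as_matrix(); print("tool y heading",np.degrees(np.arctan2(m[1,1],m[0,1])),"z",m[:,2].round(3))
    if yaw is not None:
        best=[]
        for k in (0,1):
            a=yaw+k*np.pi; z=np.array([0,0,-1]);y=np.array([np.cos(a),np.sin(a),0]);x=np.cross(y,z)
            q=R.from_matrix(np.c_[x,y,z]); best.append(np.degrees((r.inv()*q).as_rotvec()).round(1))
        print("turn deg",best)
E
python3 - <<'E'
from h import *
print(telemetry.read_state())
for n in("scene","top","wrist"):
    f=viewer.grab_frame(n); save(f,n+"0.png"); print(n,{k:np.round(v,3) for k,v in f.items() if k!="color"}, "cam",ray(f,(320,200))[0].round(3))
    for t in "muddler holder canister shaker bottle coaster_square coaster_round coaster_hex tray cup".split():
        r=viewer.pinpoint(n,t)
        z=0.006 if t=="muddler" else 0.004 if t in("canister","shaker","bottle") else 0
        print(t,[(np.round(q["position"],1).tolist(),round(q["confidence"],2),at(f,q["position"],z)[:2].round(4).tolist()) for q in r[:2]])
E
```

```text
pics
{'clock': 0.0, 'joint_positions': array([-1.23448102,  0.61591   , -0.01264678,  1.42487884,  0.0081338 ,
        1.10338916, -0.04039956]), 'qd': array([ 0.00118015,  0.00016461, -0.00057304,  0.00051961, -0.00096255,
        0.00097384,  0.00011827]), 'joint_torque': array([ 1.55391235e-04, -4.58942807e+01,  2.08768286e-01, -1.65750861e+01,
       -6.11825986e-02,  2.03445851e-02,  2.25645363e-04]), 'tcp_pos': array([0.23039668, 0.60695935, 0.21749373]), 'eef_rot': array([-0.56654879, -3.08966656,  0.00392863]), 'ft_force': array([ 0.03702446, -1.07405263, -0.32703054]), 'moment': array([-0.06835651, -0.01292951, -0.04326554]), 'finger_force': 0.0, 'gripper_width': 0.09306504747975874}
scene {'fovy': np.float64(55.648), 'cx': np.float64(317.155), 'cy': np.float64(194.759), 'k1': np.float64(0.029), 'rvec': array([ 1.629,  1.919, -0.812]), 'tvec': array([ 0.093, -0.344,  1.212])} cam [1.104 0.098 0.607]
muddler [([337.9, 229.7], 0.69, [0.5982, 0.0504])]
holder [([338.6, 230.7], 0.8, [0.5956, 0.0517]), ([365.2, 229.5], 0.25, [0.5836, 0.1059])]
canister [([369.9, 225.7], 0.77, [0.
[... 878 characters left out ...]
aker [([303.0, 209.1], 0.88, [0.531, 0.0502])]
bottle [([327.3, 188.2], 0.83, [0.5799, -0.0088])]
coaster_square [([278.3, 185.5], 0.52, [0.5909, 0.1088])]
coaster_round [([302.9, 206.8], 0.56, [0.5372, 0.0505])]
coaster_hex []
tray [([199.4, 243.1], 0.57, [0.4569, 0.2976])]
cup [([449.9, 224.5], 0.91, [0.4848, -0.297])]
wrist {'fovy': np.float64(71.62), 'cx': np.float64(319.665), 'cy': np.float64(202.655), 'k1': np.float64(-0.006), 'rvec': array([-2.389, -1.648, -0.233]), 'tvec': array([-0.65 , -0.033,  0.391])} cam [0.159 0.634 0.386]
muddler []
holder []
canister []
shaker []
bottle []
coaster_square []
coaster_round []
coaster_hex []
tray [([197.6, 354.0], 0.73, [0.4422, 0.3023])]
cup []
```

View pics/scene0.png

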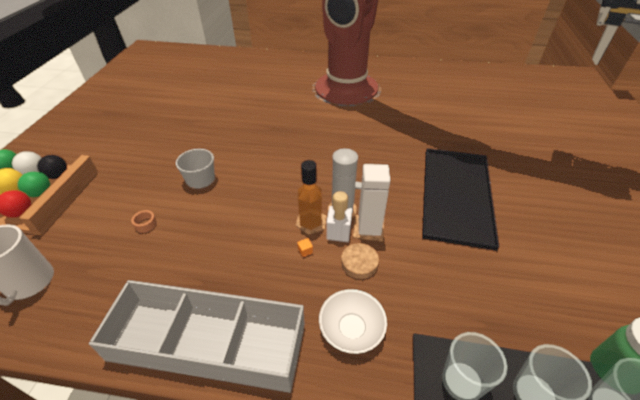

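View pics/top0.png

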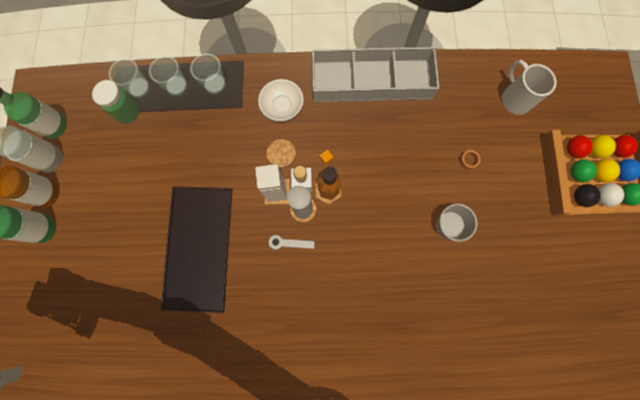

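The scene view shows the canister on the left (375,200), the shaker in front of the holder (345,180) and the bottle on the right (310,200). The muddler is in the holder (340,220), the tray is on the robot's left (458,197) and the cup on its right (197,170). The top view agrees. I'll move to a hover over the group and look from close by.

```bash
python3 - <<'E'
from h import *
go([0.50,0.05,0.33],0.03)
t,r=tool(); f=viewer.grab_frame("wrist"); c,d=ray(f,(320,200)); print("cam in tool",r.inv().apply(c-t).round(3),r.inv().apply(d).round(3))
f=viewer.grab_frame("top")
# tray corners by cutout
m=viewer.cut_out("top","tray")[0]["pixels"].astype(np.uint8)
b=cv2.boxPoints(cv2.minAreaRect(cv2.findNonZero(m))); print([at(f,p,0.014)[:2].round(3).tolist() for p in b])
f=viewer.grab_frame("scene")
m=viewer.cut_out("scene","tray")[0]["pixels"].astype(np.uint8)
c=max(cv2.findContours(m,0,2)[0],key=cv2.contourArea);c=cv2.approxPolyDP(c,8,True)[:,0]; print([at(f,p,0.014)[:2].round(3).tolist() for p in c.astype(float)])
E
```

```text
shift mm [-449.7 -425.8 -111.4]
tool y heading 69.21921967713939 z [-0. -0. -1.]
turn deg [array([-0. , -0. , 67.5]), array([   0. ,   -0. , -112.5])]
cam in tool [ 0.076 -0.    -0.167] [-0.267  0.002  0.964]
[[0.305, 0.381], [0.601, 0.37], [0.585, 0.216], [0.293, 0.234]]
[[0.302, 0.239], [0.597, 0.219], [0.607, 0.358], [0.317, 0.381]]
```

```bash
python3 -m inch '[[-1,[-492,-367,-111],[0,0,67.5]],[-1,[-492,-367,-111],[0,0,67.5]],[-1,[-492,-367,-111],[0,0,67.5]],[-1,[-492,-367,-111],[0,0,67.5]],[-1,[-492,-367,-111],[0,0,67.5]],[-1,[-492,-367,-111],[0,0,67.5]],[-1,[-492,-367,-111],[0,0,67.5]],[-1,[-492,-367,-111],[0,0,67.5]],[-1,[-492,-367,-111],[0,0,67.5]],[-1,[-492,-367,-111],[0,0,67.5]],[-1,[-492,-367,-111],[0,0,67.5]],[-1,[-492,-367,-111],[0,0,67.5]]]' 25; python3 -c "
from h import *
go([0.56,0.09,0.33],0.03)"
```

```text
clock: 2.9
tcp_pos: [0.4956, 0.1911, 0.3084]
eef_rot: [2.187, 2.255, 0.001]
ft_force: [0.4, 0.2, 0.2]
gripper_width: 0.093
finger_force: 0.0
shift mm [-103.    61.3  -21.7]
tool y heading 1.7442593368037929 z [ 0.001  0.001 -1.   ]
turn deg [array([ 0., -0.,  0.]), array([ 0.0e+00,  1.0e-01, -1.8e+02])]
```

```bash
python3 -m inch '[[-1,[-103,61,-22],[0,0,0]],[-1,[-103,61,-22],[0,0,0]],[-1,[-103,61,-22],[0,0,0]],[-1,[-103,61,-22],[0,0,0]],[-1,[-103,61,-22],[0,0,0]]]'; python3 - <<'E'
from h import *
f=viewer.grab_frame("wrist"); save(f,"w1.png"); print(ray(f,(320,200))[0])
for t in "muddler holder canister shaker bottle coaster_square coaster_round coaster_hex".split():
    z=0.006 if t=="muddler" else 0.004 if t in("canister","shaker","bottle") else 0
    print(t,[(np.round(q["position"],1).tolist(),round(q["confidence"],2),at(f,q["position"],z)[:2].round(4).tolist()) for q in viewer.pinpoint("wrist",t)[:2]])
E
```

```text
clock: 3.32
tcp_pos: [0.56, 0.0885, 0.33]
eef_rot: [2.194, 2.247, 0.0]
ft_force: [-0.3, 1.9, -0.1]
gripper_width: 0.0928
finger_force: 0.0
[0.55847913 0.16480792 0.49704054]
muddler [([339.4, 185.6], 0.85, [0.5978, 0.0566])]
holder [([342.3, 191.2], 0.67, [0.6041, 0.0448])]
canister [([329.4, 153.2], 0.7, [0.5778, 0.114]), ([280.6, 340.8], 0.53, [0.4858, -0.2899])]
shaker [([302.8, 188.4], 0.93, [0.5314, 0.0493]), ([306.6, 188.4], 0.73, [0.5383, 0.0495])]
bottle [([326.2, 222.9], 0.69, [0.5761, -0.0165]), ([303.8, 188.3], 0.34, [0.5332, 0.0496])]
coaster_square [([329.7, 155.1], 0.62, [0.5786, 0.1103])]
coaster_round [([305.0, 190.4], 0.77, [0.5353, 0.0447])]
coaster_hex [([332.1, 217.8], 0.7, [0.5871, -0.0074]), ([302.2, 187.8], 0.57, [0.5301, 0.0495])]
```

View pics/w1.png

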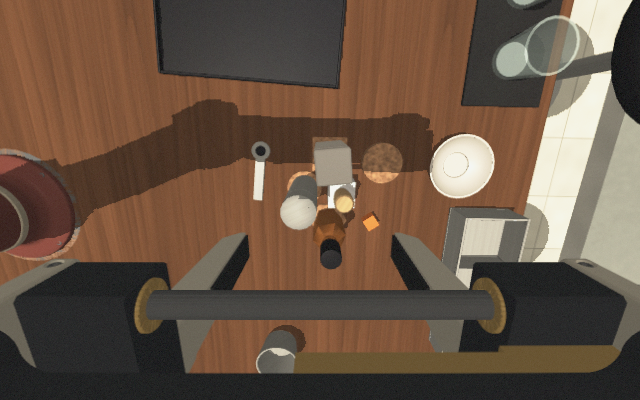

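The wrist view shows the shaker's top at (299,212), the bottle cap's top at (331,259), the knob's top at (344,203), and the canister's top face at about (333,163) with the square coaster's edges visible. I'll fit the holder pose from these.

```bash
python3 - <<'E'
from h import *
f=viewer.grab_frame("wrist")
im=cv2.resize(f["color"][120:280,250:410,::-1],None,fx=3.75,fy=3.75,interpolation=cv2.INTER_CUBIC); cv2.imwrite("pics/w1c.png",im)
for n,px,z in(("sh",(299,212),.156),("bo",(331,259),.159),("mu",(345,203),.106)): print(n,at(f,px,z)[:2].round(4))
from scipy.optimize import least_squares
C=dict(m=(0.5946,.0518),c=(.5745,.1125),s=(.533,.051),b=(.5805,-.0115))
def res(p):
    x,y,a=p; o=[]
    for k,th in(("m",None),("s",0),("c",-72),("b",72)):
        q=np.array([x,y]); 
        if th is not None: q=q+.064*np.array([np.cos(a+np.pi+np.radians(th)),np.sin(a+np.pi+np.radians(th))])
        o+=list(np.array(C[k])-q)
    return o
s=least_squares(res,[.594,.05,0]);print(s.x,np.round(s.fun*1000,1))
E
```

```text
sh [0.5338 0.0577]
bo [ 0.5778 -0.0065]
mu [0.5977 0.0574]
[0.59651867 0.05196433 0.03919074] [-1.9 -0.2  0.4  1.5  0.1  0.5  1.4 -1.9]
```

View pics/w1c.png

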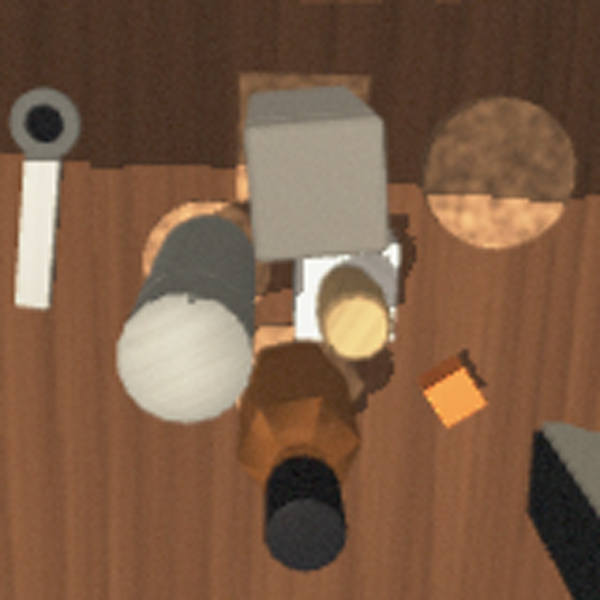

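The crop gives the top centres in image pixels: shaker (299.3,215.2), cap (331.3,262.7), knob (345.5,207.5) and canister (334.8,170.1). The coaster rims are clear of everything else.

```bash
cat >> h.py <<'E'
from scipy.optimize import least_squares
def hfit(C):
    def res(p):
        x,y,a=p; o=[]
        for k,th in(("m",None),("s",0),("c",-72),("b",72)):
            q=np.array([x,y])
            if th is not None: q=q+.064*np.array([np.cos(a+np.pi+np.radians(th)),np.sin(a+np.pi+np.radians(th))])
            o+=list(np.array(C[k])-q)
        return o
    s=least_squares(res,[.594,.05,0]);print(s.x.round(4),np.round(s.fun*1000,1))
E
python3 - <<'E'
from h import *
f=viewer.grab_frame("wrist"); o=lambda p:(p[0]/3.75+250-.4,p[1]/3.75+120-.4)
C={}
for n,px,z in(("s",(185,357),.156),("b",(305,535),.159),("m",(358,328),.106),("c",(318,188),.156)): C[n]=at(f,o(px),z)[:2]; print(n,C[n].round(4))
hfit(C)
c=[at(f,o(p),.156)[:2] for p in((247,125),(382,120),(387,247),(258,260))]
d=[c[1]-c[0],c[2]-c[3],c[0]-c[3],c[1]-c[2]]; print([(np.linalg.norm(v).round(4),np.degrees(np.arctan2(v[1],v[0])).round(1)) for v in d])
c=[at(f,o(p),.052)[:2] for p in((297,332),(395,340),(398,240),(303,255))]; print(np.round(c,4))
c=[at(f,o(p),.004)[:2] for p in((240,73),(370,75))]; print(np.round(c,4))
go([.5335,.053,.12],.04)
E
```

```text
s [0.5338 0.0536]
b [ 0.578  -0.0116]
m [0.5983 0.0508]
c [0.5771 0.1137]
[ 0.5977  0.0515 -0.0047] [ 0.6 -0.6  0.2  1.8 -1.1  1.2  0.4 -2.4]
[(np.float64(0.0438), np.float64(3.9)), (np.float64(0.0435), np.float64(7.7)), (np.float64(0.0451), np.float64(96.3)), (np.float64(0.0422), np.float64(95.9))]
[[0.5768 0.0319]
 [0.6209 0.0295]
 [0.6192 0.0752]
 [0.578  0.0672]]
[[0.5475 0.1416]
 [0.6077 0.1426]]
shift mm [-38.3 -26.5 209.6]
tool y heading 1.767252317468606 z [-0.  0. -1.]
turn deg [array([-0. , -0. , -0.5]), array([ -0. ,   0. , 179.5])]
```

```bash
python3 -m inch '[[-0.5,[-38,-26.5,40],[0,0,1]],[-0.5,[-38,-26.5,80],[0,0,1]],[-0.5,[-38,-26.5,115],[0,0,1]],[-0.5,[-38,-26.5,150],[0,0,1]],[-0.5,[-38,-26.5,180],[0,0,1]],[-0.5,[-38,-26.5,205],[0,0,1]],[-0.5,[-38,-26.5,210],[0,0,1]],[-0.5,[-38,-26.5,210],[0,0,1]]]'; python3 - <<'E'
from h import *
f=viewer.grab_frame("wrist"); save(f,"w2.png"); go([.5337,.053,.12])
E
```

```text
clock: 4.53
tcp_pos: [0.5327, 0.0528, 0.1183]
eef_rot: [-2.206, -2.234, 0.005]
ft_force: [-0.4, -0.9, 0.9]
gripper_width: 0.0697
finger_force: 0.0
shift mm [ 0.3 -0.4 -0. ]
tool y heading 0.7131919082761767 z [ 0. -0. -1.]
```

View pics/w2.png

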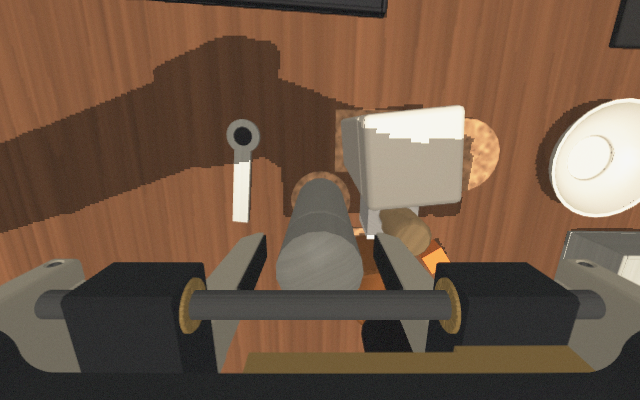

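```bash
python3 -m inch '[[1,[0,0,0],[0,0,0]],[1,[0,0,0],[0,0,0]],[1,[0,0,0],[0,0,0]],[1,[0,0,0],[0,0,0]],[1,[0,0,-5],[0,0,0]],[1,[0,0,-15],[0,0,0]],[1,[0,0,-40],[0,0,0]],[1,[0,0,-75],[0,0,0]],[1,[0,0,-110],[0,0,0]],[1,[0,0,-145],[0,0,0]],[1,[0,0,-170],[0,0,0]],[1,[0,0,-175],[0,0,0]]]' 30; python3 -m inch '[[1,[15,-5,0],[0,0,0]],[1,[45,-15,0],[0,0,0]],[1,[80,-27,0],[0,0,0]],[1,[115,-38,0],[0,0,0]],[1,[150,-50,0],[0,0,0]],[1,[185,-62,0],[0,0,0]],[1,[215,-72,0],[0,0,0]],[1,[238,-80,0],[0,0,0]],[1,[246,-82,0],[0,0,0]],[1,[246,-82,0],[0,0,0]]]'; python3 - <<'E'
from h import *
f=viewer.grab_frame("wrist"); save(f,"w3.png"); go([.451,.2995,.12])
f=viewer.grab_frame("scene"); save(f,"s3.png")
E
```

```text
clock: 5.58
tcp_pos: [0.5362, 0.0524, 0.3004]
eef_rot: [2.203, 2.23, 0.013]
ft_force: [0.8, -0.0, -2.0]
gripper_width: 0.0477
finger_force: 30.0
clock: 6.42
tcp_pos: [0.4466, 0.3003, 0.2933]
eef_rot: [-2.2, -2.24, 0.004]
ft_force: [-0.0, -0.6, -2.4]
gripper_width: 0.0478
finger_force: 30.0
shift mm [  2.3   3.3 173.6]
tool y heading 0.8098161981748327 z [-0.001 -0.002 -1.   ]
```

View pics/s3.png

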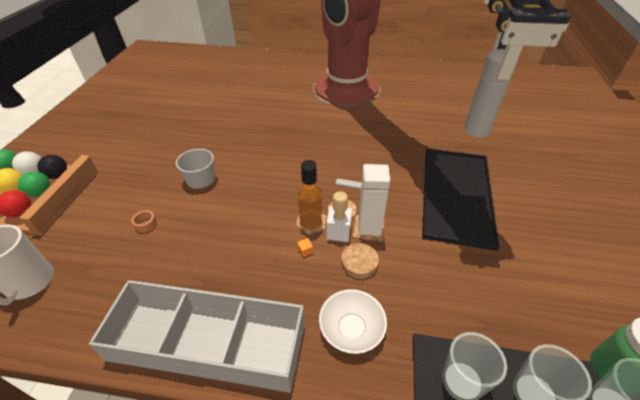

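The shaker is held upright over the tray (480,95), and the other things are undisturbed. Now I'll set it down.

```bash
python3 -m inch '[[1,[0,0,35],[0,0,0]],[1,[0,0,70],[0,0,0]],[1,[0,0,105],[0,0,0]],[1,[0,0,140],[0,0,0]],[1,[0,0,160],[0,0,0]],[1,[0,0,169],[0,0,0]],[1,[0,0,172],[0,0,0]],[1,[0,0,174],[0,0,0]],[1,[0,0,174],[0,0,0]]]'; python3 -c "
from h import *
go([.451,.2995,.12])"
```

```text
clock: 7.27
tcp_pos: [0.4501, 0.2974, 0.1218]
eef_rot: [2.208, 2.233, 0.004]
ft_force: [0.6, -0.2, -1.7]
gripper_width: 0.0475
finger_force: 30.0
shift mm [2.1 1.  1.8]
tool y heading 0.6331994913551084 z [ 0.002  0.001 -1.   ]
```

```bash
python3 -m inch '[[1,[0,0,1],[0,0,0]],[1,[0,0,1.5],[0,0,0]],[1,[0,0,1.5],[0,0,0]]]'; python3 -c "
from h import *
go([.451,.2995,.12])"
```

```text
clock: 7.52
tcp_pos: [0.4498, 0.2983, 0.1208]
eef_rot: [2.207, 2.235, 0.006]
ft_force: [0.4, -0.9, 3.9]
gripper_width: 0.0474
finger_force: 30.0
shift mm [1.1 1.2 0.8]
tool y heading 0.7204140434457997 z [ 0.003  0.002 -1.   ]
```

```bash
python3 -m inch '[[-0.5,[0,0,0],[0,0,0]],[-0.5,[0,0,0],[0,0,0]],[-0.5,[0,0,0],[0,0,0]],[-0.5,[0,0,-20],[0,0,0]],[-0.5,[0,0,-60],[0,0,0]],[-0.5,[0,0,-100],[0,0,0]],[-0.5,[-34,23,-100],[0,0,-4.8]],[-0.5,[-68,46,-100],[0,0,-4.8]],[-0.5,[-102,69,-100],[0,0,-4.8]],[-0.5,[-136,92,-100],[0,0,-4.8]],[-0.5,[-170,115,-100],[0,0,-4.8]],[-0.5,[-187,125,-100],[0,0,-4.8]]]'; python3 -m inch '[[-0.5,[0,0,0],[0,0,0]],[-0.5,[0,0,0],[0,0,0]]]'; python3 - <<'E'
from h import *
f=viewer.grab_frame("wrist"); save(f,"w4.png"); go([.5775,.1135,.12])
E
```

```text
clock: 8.52
tcp_pos: [0.5786, 0.1056, 0.2193]
eef_rot: [2.117, 2.315, -0.002]
ft_force: [0.3, -0.6, -0.2]
gripper_width: 0.0698
finger_force: 0.0
clock: 8.68
tcp_pos: [0.5762, 0.1108, 0.2188]
eef_rot: [-2.116, -2.322, 0.001]
ft_force: [0.1, 0.5, -0.7]
gripper_width: 0.0694
finger_force: 0.0
shift mm [ 0.2  2.2 98.7]
tool y heading 5.52201463751593 z [-0.001  0.001 -1.   ]
```

View pics/w4.png

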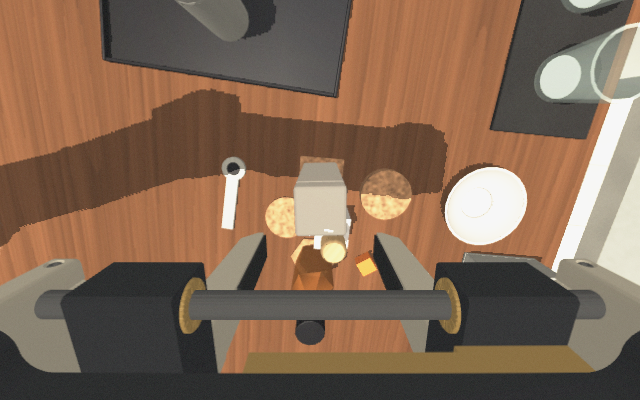

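The canister's top (320,207) is centred between the fingers and square to them, and the shaker is standing on the tray (215,15). The round coaster is free at (286,217). Next I'll grasp the canister.

```bash
python3 -m inch '[[-0.5,[0,0,40],[0,0,0]],[-0.5,[0,0,75],[0,0,0]],[-0.5,[0,0,95],[0,0,0]],[-0.5,[0,0,99],[0,0,0]],[1,[0,0,99],[0,0,0]],[1,[0,0,99],[0,0,0]],[1,[0,0,99],[0,0,0]],[1,[0,0,99],[0,0,0]],[1,[0,0,94],[0,0,0]],[1,[0,0,75],[0,0,0]],[1,[0,0,45],[0,0,0]],[1,[0,0,39],[0,0,0]]]' 30; python3 -c "
from h import *
go([.536,.294,.18])"
```

```text
clock: 9.73
tcp_pos: [0.5785, 0.1124, 0.1846]
eef_rot: [2.109, 2.322, 0.01]
ft_force: [2.0, -0.1, -1.8]
gripper_width: 0.0458
finger_force: 29.9
shift mm [184.9 -25.    4.5]
tool y heading 5.497330164756276 z [ 0.008  0.001 -1.   ]
```

```bash
python3 -m inch '[[1,[12,-2,0],[0,0,0]],[1,[40,-5,0],[0,0,2]],[1,[75,-10,0],[0,0,4.8]],[1,[110,-15,0],[0,0,4.8]],[1,[145,-19,0],[0,0,4.8]],[1,[172,-23,0],[0,0,4.8]],[1,[184.5,-24.5,0],[0,0,4.8]],[1,[184.5,-24.5,25],[0,0,4.8]],[1,[184.5,-24.5,48],[0,0,4.8]],[1,[184.5,-24.5,56],[0,0,4.8]],[1,[184.5,-24.5,58],[0,0,4.8]],[1,[184.5,-24.5,59],[0,0,4.8]]]';  python3 -m inch '[[1,[0,0,0.5],[0,0,0]],[1,[0,0,1.5],[0,0,0]],[1,[0,0,1.5],[0,0,0]]]';python3 -c "
from h import *
go([.536,.294,.12])"
```

```text
clock: 10.73
tcp_pos: [0.5314, 0.2928, 0.1216]
eef_rot: [-2.206, -2.232, 0.008]
ft_force: [-5.8, -1.2, 10.7]
gripper_width: 0.0458
finger_force: 30.0
clock: 10.98
tcp_pos: [0.5314, 0.2929, 0.1215]
eef_rot: [-2.206, -2.232, 0.007]
ft_force: [-5.2, -1.7, 11.4]
gripper_width: 0.046
finger_force: 30.0
shift mm [1.1 4.7 1.5]
tool y heading 0.67343295803708 z [-0.006 -0.    -1.   ]
```

```bash
python3 -m inch '[[1,[0,0,-3],[0,0,0]],[1,[0,0,-3],[0,0,0]],[1,[0,0,-3],[0,0,0]]]'; python3 -m inch '[[1,[0,0,1],[0,0,0]],[1,[0,0,2],[0,0,0]],[1,[0,0,2],[0,0,0]]]';python3 -c "
from h import *
go([.536,.294,.12])"
```

```text
clock: 11.23
tcp_pos: [0.534, 0.2931, 0.1222]
eef_rot: [2.208, 2.234, -0.001]
ft_force: [-0.2, -0.1, -3.3]
gripper_width: 0.0458
finger_force: 30.0
clock: 11.48
tcp_pos: [0.534, 0.2934, 0.1215]
eef_rot: [-2.208, -2.235, 0.0]
ft_force: [-2.4, -1.0, 4.2]
gripper_width: 0.0458
finger_force: 30.0
shift mm [0.6 2.  1.5]
tool y heading 0.6953993859781634 z [-0. -0. -1.]
```

```bash
python3 -m inch '[[-0.5,[0,0,0],[0,0,0]],[-0.5,[0,0,0],[0,0,0]],[-0.5,[0,0,0],[0,0,0]],[-0.5,[0,0,-20],[0,0,0]],[-0.5,[0,0,-60],[0,0,0]],[-0.5,[0,0,-100],[0,0,0]],[-0.5,[-40,5,-100],[0,0,0]],[-0.5,[-80,10,-100],[0,0,0]],[-0.5,[-120,15,-100],[0,0,0]],[-0.5,[-160,20,-100],[0,0,0]],[-0.5,[-200,25,-100],[0,0,0]],[-0.5,[-210,26,-100],[0,0,0]]]'; python3 -m inch '[[-0.5,[0,0,0],[0,0,0]],[-0.5,[0,0,0],[0,0,0]]]'; python3 - <<'E'
from h import *
f=viewer.grab_frame("wrist"); save(f,"w5.png"); go([.578,-.012,.12])
for t in "muddler holder bottle coaster_square coaster_round coaster_hex".split():
    z=0.006 if t=="muddler" else 0.004
    print(t,[(np.round(q["position"],1).tolist(),round(q["confidence"],2),at(f,q["position"],z)[:2].round(4).tolist()) for q in viewer.pinpoint("wrist",t)[:2]])
E
```

```text
clock: 12.48
tcp_pos: [0.5634, 0.0741, 0.2213]
eef_rot: [2.217, 2.218, -0.004]
ft_force: [0.2, -1.1, 1.1]
gripper_width: 0.07
finger_force: 0.0
clock: 12.65
tcp_pos: [0.5626, 0.0843, 0.2205]
eef_rot: [-2.208, -2.234, -0.001]
ft_force: [-0.4, 0.5, -0.2]
gripper_width: 0.0696
finger_force: 0.0
shift mm [-98.5  14.3 100.2]
tool y heading 0.8411943770277492 z [-0.     0.002 -1.   ]
muddler [([341.7, 205.6], 0.66, [0.5954, 0.0472])]
holder [([342.8, 203.5], 0.66, [0.5971, 0.0498]), ([346.6, 201.8], 0.56, [0.6025, 0.0524])]
bottle [([328.7, 243.1], 0.9, [0.578, -0.0123])]
coaster_square [([327.7, 161.5], 0.75, [0.5742, 0.1099])]
coaster_round [([296.5, 202.3], 0.95, [0.5304, 0.0509])]
coaster_hex [([330.8, 239.4], 0.55, [0.5811, -0.0063])]
```

View pics/w5.png

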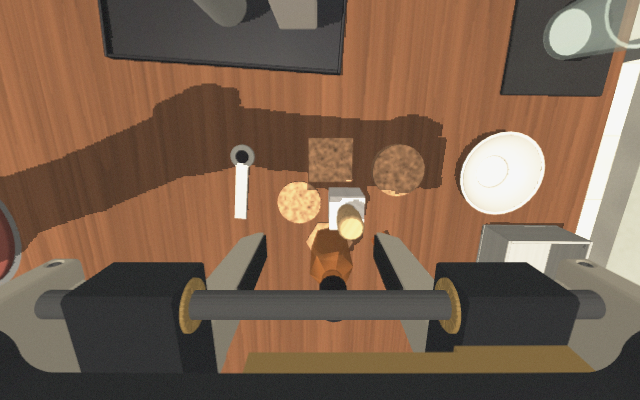

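Both coasters are clear in this view: square at (331,160), round at (299,203). The bottle cap is at (333,285), between the fingers. I'll measure the coasters from their masks.

```bash
python3 - <<'E'
from h import *
f=viewer.grab_frame("wrist")
for t in("coaster_square","coaster_round"):
    m=viewer.cut_out("wrist",t)[0]["pixels"].astype(np.uint8)
    c=max(cv2.findContours(m,0,2)[0],key=cv2.contourArea)[:,0].astype(float)
    w=np.array([at(f,p,.004)[:2] for p in c])*1e4
    (cx,cy),(a,b),an=cv2.minAreaRect(w.astype(np.float32)); print(t,round(cx),round(cy),a,b,an, cv2.minEnclosingCircle(w.astype(np.float32)), cv2.fitEllipse(w.astype(np.float32))[0])
for n,px in(("sq",(331,160)),("rd",(299,203))): print(n,at(f,px,.004)[:2])
print(at(f,(333,285),.159), at(f,(350.5,222),.106))
go([.578,-.012,.12])
E
```

```text
Traceback (most recent call last):
IndexError: list index out of range
```

```bash
cat >>h.py <<'E'
def coaster(cam,f,t):
    m=np.zeros((400,640),np.uint8)
    for _ in range(3):
        r=viewer.cut_out(cam,t)
        if r: break
        f=viewer.grab_frame(cam)
    if not r: print(t,"none"); return
    m=r[0]["pixels"].astype(np.uint8)
    c=max(cv2.findContours(m,0,2)[0],key=cv2.contourArea)[:,0].astype(float)
    w=(np.array([at(f,p,.004)[:2] for p in c])*1e4).astype(np.float32)
    (cx,cy),(a,b),an=cv2.minAreaRect(w); print(t,round(r[0]["confidence"],2),"rect .1mm",round(cx),round(cy),round(a),round(b),round(an,1),"circ",np.round(cv2.minEnclosingCircle(w)[0]),"ell",np.round(cv2.fitEllipse(w)[0]))
E
python3 - <<'E'
from h import *
f=viewer.grab_frame("wrist")
for t in("coaster_square","coaster_round"): coaster("wrist",f,t)
for n,px in(("sq",(331,160)),("rd",(299,203))): print(n,at(f,px,.004)[:2])
print(at(f,(333,285),.159), at(f,(350.5,222),.106))
go([.578,-.012,.12])
E
```

```text
coaster_square 0.61 rect .1mm 5775 1124 595 591 0.8 circ [5773. 1121.] ell [5779.  515.]
coaster_round 0.93 rect .1mm 5330 509 592 599 0.8 circ [5337.  511.] ell [5335.  510.]
sq [0.578354   0.11232336]
rd [0.5338189  0.04999389]
[0.57649564 0.01513639 0.159     ] [0.59666831 0.05890675 0.106     ]
shift mm [-96.3  14.4 100.6]
tool y heading 0.7326803707827789 z [-0. -0. -1.]
```

```bash
python3 -m inch '[[-0.5,[-40,6,0],[0,0,0]],[-0.5,[-80,12,0],[0,0,0]],[-0.5,[-96,14.5,0],[0,0,0]],[-0.5,[-96,14.5,35],[0,0,0]],[-0.5,[-96,14.5,70],[0,0,0]],[-0.5,[-96,14.5,95],[0,0,0]],[-0.5,[-96,14.5,99],[0,0,0]],[-0.5,[-96,14.5,99],[0,0,0]]]'; python3 -m inch '[[1,[0,0,0],[0,0,0]],[1,[0,0,0],[0,0,0]],[1,[0,0,0],[0,0,0]],[1,[0,0,0],[0,0,0]],[1,[0,0,0],[0,0,0]],[1,[0,0,0],[0,0,0]]]' 30; python3 - <<'E'
from h import *
go([.578,-.0115,.12]); f=viewer.grab_frame("wrist"); save(f,"w6.png")
E
```

```text
clock: 13.92
tcp_pos: [0.5771, -0.0118, 0.1202]
eef_rot: [-2.206, -2.233, 0.004]
ft_force: [0.0, -0.2, 0.5]
gripper_width: 0.0698
finger_force: 0.0
clock: 14.42
tcp_pos: [0.5784, -0.0118, 0.1222]
eef_rot: [2.207, 2.235, 0.001]
ft_force: [-0.2, 0.6, -0.8]
gripper_width: 0.0344
finger_force: 0.0
shift mm [ 0.3 -0.4  2.2]
tool y heading 0.7209626724982384 z [ 0.001  0.    -1.   ]
```

View pics/w6.png

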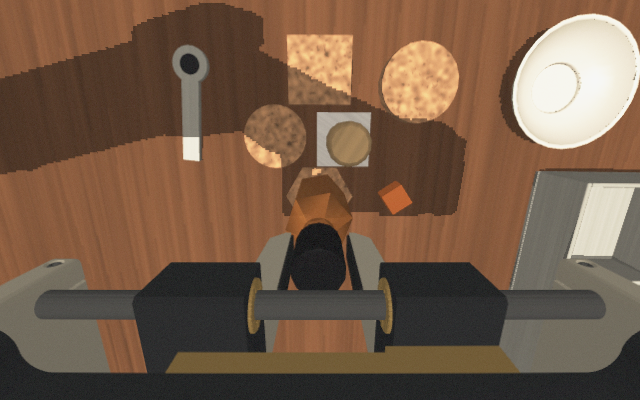

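```bash
python3 -m inch '[[1,[0,0,0],[0,0,0]],[1,[0,0,0],[0,0,0]],[1,[0,0,-5],[0,0,0]],[1,[0,0,-20],[0,0,0]],[1,[0,0,-55],[0,0,0]],[1,[0,0,-90],[0,0,0]],[1,[0,0,-110],[0,0,0]],[1,[12,-8,-112],[0,0,0]],[1,[40,-26,-112],[0,0,0]],[1,[70,-46,-112],[0,0,0]],[1,[100,-65,-112],[0,0,0]],[1,[130,-85,-112],[0,0,0]]]' 30; python3 -m inch '[[1,[30,-20,0],[0,0,0]],[1,[60,-39,0],[0,0,0]],[1,[90,-59,0],[0,0,0]],[1,[120,-78,0],[0,0,0]],[1,[150,-98,0],[0,0,0]],[1,[175,-114,0],[0,0,0]],[1,[188,-122,0],[0,0,0]],[1,[190,-123,0],[0,0,0]],[1,[190,-123,0],[0,0,0]]]'; python3 -c "
from h import *
go([.366,.305,.1205])"
```

```text
clock: 15.47
tcp_pos: [0.49, 0.1181, 0.2332]
eef_rot: [-2.208, -2.234, 0.002]
ft_force: [0.8, 0.1, -3.1]
gripper_width: 0.0297
finger_force: 30.0
clock: 16.22
tcp_pos: [0.3653, 0.3059, 0.2332]
eef_rot: [2.204, 2.238, -0.002]
ft_force: [1.1, 0.5, -1.6]
gripper_width: 0.0298
finger_force: 30.0
shift mm [ -0.8   0.8 112.7]
tool y heading 0.8749102527214992 z [-0.001 -0.001 -1.   ]
```

```bash
python3 -m inch '[[1,[0,0,35],[0,0,0]],[1,[0,0,70],[0,0,0]],[1,[0,0,95],[0,0,0]],[1,[0,0,106],[0,0,0]],[1,[0,0,108],[0,0,0]],[1,[0,0,110],[0,0,0]],[1,[0,0,111],[0,0,0]],[1,[0,0,111],[0,0,0]]]'; python3 -c "
from h import *
go([.366,.305,.1205])"
```

```text
clock: 16.88
tcp_pos: [0.3673, 0.3054, 0.1235]
eef_rot: [2.208, 2.234, 0.003]
ft_force: [-0.2, 0.3, -2.3]
gripper_width: 0.0298
finger_force: 30.0
shift mm [-0.4 -1.3  3. ]
tool y heading 0.6491854465264207 z [ 0.002  0.001 -1.   ]
```

```bash
python3 -m inch '[[1,[0,0,1],[0,0,0]],[1,[0,0,2],[0,0,0]],[1,[0,0,2],[0,0,0]],[1,[0,0,2],[0,0,0]]]'; python3 -c "
from h import *
go([.366,.305,.1205])"
```

```text
clock: 17.22
tcp_pos: [0.3668, 0.3061, 0.1219]
eef_rot: [-2.207, -2.235, -0.004]
ft_force: [-1.0, -1.2, 6.3]
gripper_width: 0.0295
finger_force: 30.0
shift mm [-1.1 -0.9  1.4]
tool y heading 0.7216273143277789 z [ 0.002  0.002 -1.   ]
```

```bash
python3 -m inch '[[-0.5,[0,0,0],[0,0,0]],[-0.5,[0,0,0],[0,0,0]],[-0.5,[0,0,0],[0,0,0]],[-0.5,[0,0,-20],[0,0,0]],[-0.5,[0,0,-60],[0,0,0]],[-0.5,[0,0,-100],[0,0,0]],[-0.5,[-30,27,-100],[0,0,0]],[-0.5,[-60,53,-100],[0,0,0]],[-0.5,[-90,80,-100],[0,0,0]],[-0.5,[-120,106,-100],[0,0,0]],[-0.5,[-150,133,-100],[0,0,0]],[-0.5,[-175,155,-100],[0,0,0]]]'; python3 -m inch '[[-0.3,[0,0,0],[0,0,0]],[-0.3,[0,0,0],[0,0,0]],[-0.3,[0,0,0],[0,0,0]]]'; python3 - <<'E'
from h import *
f=viewer.grab_frame("wrist"); save(f,"w7.png")
for t in "muddler holder".split():
    print(t,[(np.round(q["position"],1).tolist(),round(q["confidence"],2),at(f,q["position"],.006)[:2].round(4).tolist()) for q in viewer.pinpoint("wrist",t)[:2]])
for t in("coaster_square","coaster_round","coaster_hex"): coaster("wrist",f,t)
go([.5975,.0515,.07])
E
```

```text
clock: 18.22
tcp_pos: [0.525, 0.1296, 0.2206]
eef_rot: [2.209, 2.232, -0.0]
ft_force: [0.2, 1.2, 0.5]
gripper_width: 0.0696
finger_force: 0.0
clock: 18.47
tcp_pos: [0.5227, 0.1331, 0.2201]
eef_rot: [-2.206, -2.235, 0.001]
ft_force: [-0.4, -0.4, -0.3]
gripper_width: 0.0608
finger_force: 0.0
muddler []
holder [([373.0, 235.1], 0.6, [0.6032, 0.0512])]
coaster_square 0.88 rect .1mm 5772 1125 605 588 0.8 circ [5772. 1121.] ell [5772. 1078.]
coaster_round 0.66 rect .1mm 5336 513 597 623 0.8 circ [5332.  514.] ell [5334.  517.]
coaster_hex 0.92 rect .1mm 5743 -136 563 655 50.8 circ [5784.  -87.] ell [5752. -132.]
shift mm [-83.2  73.6 150.6]
tool y heading 0.8379284620928299 z [-0.  0. -1.]
```

View pics/w7.png

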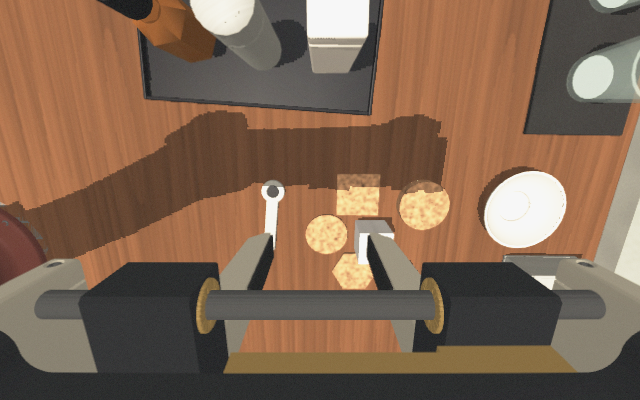

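All three are standing on the tray: bottle (175,30), shaker (240,30), canister (337,40). Now the muddler.

```bash
python3 -m inch '[[-0.3,[-35,31,0],[0,0,0]],[-0.3,[-70,62,0],[0,0,0]],[-0.3,[-83,74,20],[0,0,0]],[-0.3,[-83,74,55],[0,0,0]],[-0.3,[-83,74,90],[0,0,0]],[-0.3,[-83,74,90],[0,0,0]],[-0.3,[-83,74,90],[0,0,0]]]'; python3 - <<'E'
from h import *
f=viewer.grab_frame("wrist"); save(f,"w8.png")
go([.5975,.0515,.07])
E
```

```text
clock: 19.35
tcp_pos: [0.597, 0.0511, 0.1294]
eef_rot: [-2.204, -2.234, 0.005]
ft_force: [-0.2, -0.2, -0.1]
gripper_width: 0.0602
finger_force: 0.0
shift mm [ 0.4 -1.3 61.5]
tool y heading 0.7803523961678512 z [ 0.001  0.    -1.   ]
```

View pics/w8.png

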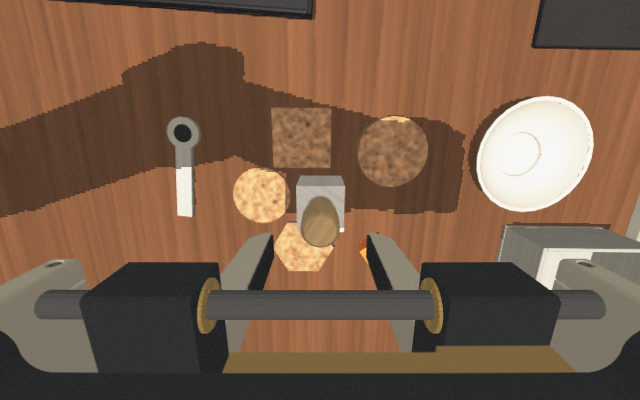

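The knob (320,220) is centred between the fingers, so I'll grasp it and draw it up.

```bash
python3 -m inch '[[-0.3,[0,0,30],[0,0,0]],[-0.3,[0,0,55],[0,0,0]],[-0.3,[0,0,60],[0,0,0]],[-0.3,[0,0,60],[0,0,0]],[1,[0,0,60],[0,0,0]],[1,[0,0,60],[0,0,0]],[1,[0,0,60],[0,0,0]],[1,[0,0,60],[0,0,0]],[1,[0,0,60],[0,0,0]]]' 25;  python3 -m inch '[[1,[0,0,0],[0,0,0]],[1,[0,0,-8],[0,0,0]],[1,[0,0,-20],[0,0,0]],[1,[0,0,-40],[0,0,0]],[1,[0,0,-60],[0,0,0]],[1,[0,0,-80],[0,0,0]],[1,[0,0,-95],[0,0,0]],[1,[0,0,-95],[0,0,0]]]'; python3 - <<'E'
from h import *
f=viewer.grab_frame("wrist"); coaster("wrist",f,"coaster_hex")
for cam,z in(("top",0),("scene",0)):
    f=viewer.grab_frame(cam)
    for t in ("cup","muddler","holder"): print(cam,t,[(at(f,q["position"],.09 if t=="muddler" else 0)[:2].round(4).tolist(),round(q["confidence"],2)) for q in viewer.pinpoint(cam,t)[:1]])
    m=viewer.cut_out(cam,"cup"); print([at(f,(m[0]["rect"][0],m[0]["rect"][1]),z) for z in(0,.03,.058)] if m else None)
save(f,"s9.png")
go([.484,-.294,.165])
E
```

```text
clock: 20.15
tcp_pos: [0.5989, 0.0504, 0.0716]
eef_rot: [2.207, 2.235, 0.002]
ft_force: [0.6, -0.4, -0.3]
gripper_width: 0.0315
finger_force: 0.1
clock: 20.82
tcp_pos: [0.6008, 0.0501, 0.1701]
eef_rot: [2.204, 2.231, 0.009]
ft_force: [0.4, 0.6, -0.4]
gripper_width: 0.0295
finger_force: 25.0
coaster_hex 0.85 rect .1mm 5657 -14 426 316 59.9 circ [5641.   -7.] ell [5652.   17.]
top cup [([0.4824, -0.298], 0.96)]
top muddler [([0.5555, -0.0056], 0.53)]
top holder []
[array([ 0.49011603, -0.31780721,  0.        ]), array([ 0.48659913, -0.30701254,  0.03      ]), array([ 0.4833167 , -0.29693751,  0.058     ])]
scene cup [([0.4797, -0.2939], 0.71)]
scene muddler [([0.5868, 0.0502], 0.53)]
scene holder [([0.5997, 0.0522], 0.95)]
[array([ 0.4422538 , -0.32309055,  0.        ]), array([ 0.47493507, -0.3022695 ,  0.03      ]), array([ 0.50543759, -0.28283652,  0.058     ])]
shift mm [-342.9 -118.5    0.4]
tool y heading 0.7111817120922519 z [-0.001 -0.    -1.   ]
```

View pics/s9.png

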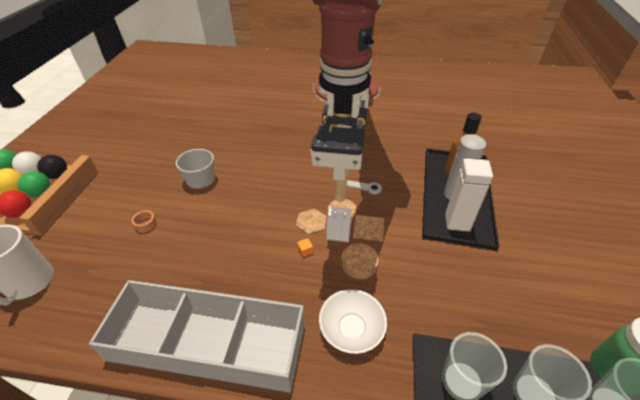

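The muddler is drawn and held (342,180), and the three things are upright on the tray. The cup is at (197,170). I'll move over the cup.

```bash
python3 -m inch '[[1,[-15,-5,0],[0,0,0]],[1,[-45,-16,0],[0,0,0]],[1,[-80,-28,0],[0,0,0]],[1,[-115,-40,0],[0,0,0]],[1,[-150,-52,0],[0,0,0]],[1,[-185,-65,0],[0,0,0]],[1,[-220,-77,0],[0,0,0]],[1,[-255,-89,0],[0,0,0]],[1,[-290,-101,0],[0,0,0]],[1,[-320,-112,0],[0,0,0]],[1,[-344,-119,0],[0,0,0]],[1,[-344,-119,0],[0,0,0]]]'; python3 -m inch '[[1,[0,0,0],[0,0,0]],[1,[0,0,0],[0,0,0]]]'; python3 - <<'E'
from h import *
f=viewer.grab_frame("wrist"); save(f,"w10.png")
print([(q["position"],at(f,q["position"],0)[:2].round(4)) for q in viewer.pinpoint("wrist","cup")[:1]])
f=viewer.grab_frame("scene"); save(f,"s10.png")
go([.4825,-.295,.165])
E
```

```text
clock: 22.42
tcp_pos: [0.4788, -0.3042, 0.1664]
eef_rot: [2.218, 2.219, -0.009]
ft_force: [-0.5, -0.2, -0.7]
gripper_width: 0.0296
finger_force: 25.0
clock: 22.58
tcp_pos: [0.4832, -0.2948, 0.1656]
eef_rot: [-2.207, -2.234, -0.001]
ft_force: [0.8, -0.3, -1.5]
gripper_width: 0.0294
finger_force: 25.0
[([321.2, 187.9], array([ 0.4858, -0.295 ]))]
shift mm [-1.5 -1.7  0.5]
tool y heading 0.8670979078197287 z [-0.     0.001 -1.   ]
```

View pics/w10.png

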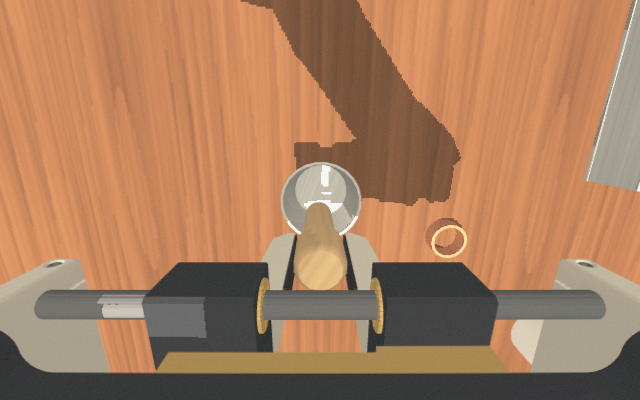

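The knob and foot line up with the cup's centre (321,190 to 200). I'll lower it to the floor of the cup and release.

```bash
python3 -m inch '[[1,[0,0,25],[0,0,0]],[1,[0,0,50],[0,0,0]],[1,[0,0,75],[0,0,0]],[1,[0,0,90],[0,0,0]],[1,[0,0,95],[0,0,0]],[1,[0,0,96],[0,0,0]],[1,[0,0,96],[0,0,0]]]';python3 -m inch '[[1,[0,0,1],[0,0,0]],[1,[0,0,1],[0,0,0]]]'
```

```text
clock: 23.32
tcp_pos: [0.4843, -0.2945, 0.0698]
eef_rot: [2.206, 2.237, 0.0]
ft_force: [0.7, 0.4, -0.3]
gripper_width: 0.0294
finger_force: 25.0
clock: 23.48
tcp_pos: [0.4845, -0.2949, 0.0693]
eef_rot: [2.206, 2.235, 0.001]
ft_force: [0.1, 0.8, 0.9]
gripper_width: 0.0298
finger_force: 25.0
```

```bash
python3 -m inch '[[-0.3,[0,0,0],[0,0,0]],[-0.3,[0,0,0],[0,0,0]],[-0.3,[0,0,0],[0,0,0]],[-0.3,[0,0,-10],[0,0,0]],[-0.5,[0,0,-45],[0,0,0]],[-0.5,[0,0,-80],[0,0,0]],[-0.5,[0,0,-115],[0,0,0]],[-0.5,[0,0,-155],[0,0,0]],[-0.5,[35,3,-155],[0,0,0]],[-0.5,[70,7,-155],[0,0,0]],[-0.5,[105,10,-155],[0,0,0]],[-0.5,[140,14,-155],[0,0,0]]]'; python3 - <<'E'
from h import *
f=viewer.grab_frame("scene"); save(f,"s11.png")
cv2.imwrite("pics/s11c.png",cv2.resize(f["color"][120:260,130:530,::-1],None,fx=2,fy=2))
E
python3 -m inch '[[-0.5,[40,4,0],[0,0,0]],[-0.5,[80,8,0],[0,0,0]],[-0.5,[120,12,0],[0,0,0]],[-0.5,[160,16,0],[0,0,0]],[-0.5,[200,20,0],[0,0,0]],[-0.5,[240,24,0],[0,0,0]],[-0.5,[280,28,0],[0,0,0]],[-0.5,[320,32,0],[0,0,0]],[-0.5,[360,36,0],[0,0,0]],[-0.5,[400,40,0],[0,0,0]],[-0.5,[440,44,0],[0,0,0]],[-0.5,[448,45,0],[0,0,0]]]'
```

```text
clock: 24.48
tcp_pos: [0.4957, -0.1537, 0.2248]
eef_rot: [2.208, 2.233, 0.001]
ft_force: [0.2, -0.8, -0.9]
gripper_width: 0.0695
finger_force: 0.0
clock: 25.53
tcp_pos: [0.5334, 0.3034, 0.2235]
eef_rot: [-2.191, -2.244, -0.006]
ft_force: [-0.2, 1.1, -0.3]
gripper_width: 0.0696
finger_force: 0.0
```

View pics/s11c.png

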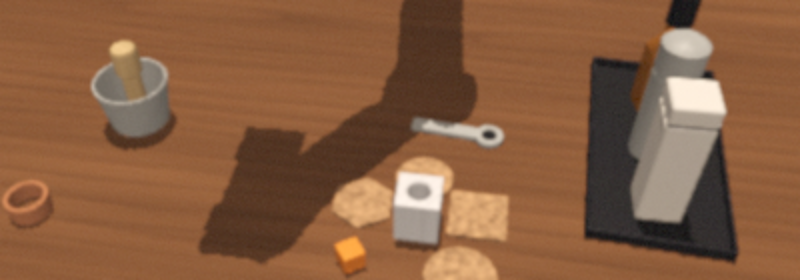

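The muddler is standing in the cup, foot down (crop 130,85), and the cup is upright. Next is the canister.

```bash
python3 -m inch '[[-0.5,[0,0,0],[0,0,0]],[-0.5,[0,0,0],[0,0,0]]]'; python3 - <<'E'
from h import *
f=viewer.grab_frame("wrist"); save(f,"w12.png"); go([.535,.2935,.1215])
E
```

```text
clock: 25.7
tcp_pos: [0.5354, 0.2926, 0.2237]
eef_rot: [2.207, 2.235, -0.002]
ft_force: [0.3, -0.0, -0.5]
gripper_width: 0.0698
finger_force: 0.0
shift mm [  2.6  -0.8 102.4]
tool y heading 0.5687110997385496 z [ 0.    -0.002 -1.   ]
```

View pics/w12.png

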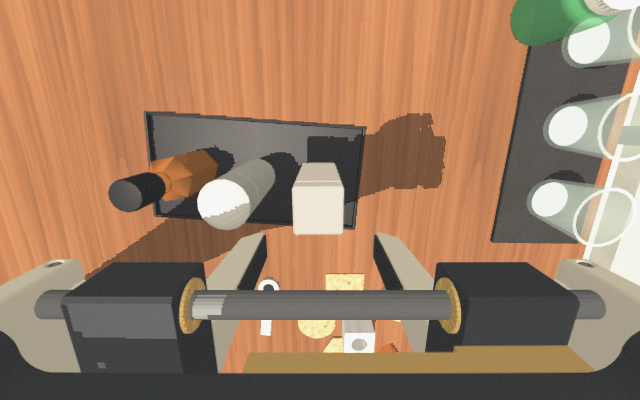

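The canister's top face is centred at (318.5,207.5) between the fingers; the shaker and bottle are clear to the left.

```bash
python3 - <<'E'
from h import *
f=viewer.grab_frame("wrist"); print(at(f,(318.5,207.5),.156), tool()[0]); go([.535,.2935,.1215])
E
python3 -m inch '[[-0.5,[1,0,40],[0,0,0]],[-0.5,[1,0,75],[0,0,0]],[-0.5,[1,0,98],[0,0,0]],[-0.5,[1,0,102],[0,0,0]],[1,[1,0,102],[0,0,0]],[1,[1,0,102],[0,0,0]],[1,[1,0,102],[0,0,0]],[1,[1,0,102],[0,0,0]],[1,[1,0,97],[0,0,0]],[1,[1,0,78],[0,0,0]],[1,[1,0,50],[0,0,0]],[1,[1,0,42],[0,0,0]]]' 30; python3 -c "
from h import *
go([.5777,.1124,.18],.012)"
```

```text
[0.53540558 0.29524427 0.156     ] [0.5360017  0.29054108 0.22412337]
shift mm [  3.2  -1.  102.6]
tool y heading 0.49363647627908136 z [ 0.001 -0.002 -1.   ]
clock: 26.8
tcp_pos: [0.5373, 0.2954, 0.1856]
eef_rot: [2.206, 2.234, 0.01]
ft_force: [0.6, 0.4, -3.0]
gripper_width: 0.0458
finger_force: 29.8
shift mm [-183.6   38.1    5.3]
tool y heading 0.7139388769821796 z [ 0.006  0.003 -1.   ]
turn deg [array([ 0.4, -0.2,  0. ]), array([   0.3,    0.6, -180. ])]
```

```bash
python3 -m inch '[[1,[-12,3,0],[0,0,0]],[1,[-40,9,0],[0,0,0]],[1,[-75,16,0],[0,0,0]],[1,[-110,24,0],[0,0,0]],[1,[-145,32,0],[0,0,0]],[1,[-170,37,0],[0,0,0]],[1,[-182.5,40,0],[0,0,0]],[1,[-182.5,40,20],[0,0,0]],[1,[-182.5,40,40],[0,0,0]],[1,[-182.5,40,40],[0,0,0]],[1,[-182.5,40,40],[0,0,0]]]'; python3 - <<'E'
from h import *
for _ in range(5): print(tool()[0].round(4)); f=viewer.grab_frame("wrist")
save(f,"w13.png"); cv2.imwrite("pics/w13c.png",cv2.resize(f["color"][60:320,200:460,::-1],None,fx=2.3,fy=2.3)); go([.5777,.1124,.1215])
E
```

```text
clock: 27.72
tcp_pos: [0.5758, 0.1133, 0.1399]
eef_rot: [-2.204, -2.234, 0.006]
ft_force: [0.7, 0.1, -3.2]
gripper_width: 0.046
finger_force: 29.8
[0.5758 0.1133 0.1399]
[0.5772 0.1134 0.1413]
[0.578  0.1134 0.1421]
[0.5783 0.1133 0.1426]
[0.5784 0.1132 0.1427]
shift mm [-0.7 -0.7 21.2]
tool y heading 0.7587449052133353 z [ 0.002  0.    -1.   ]
```

View pics/w13c.png

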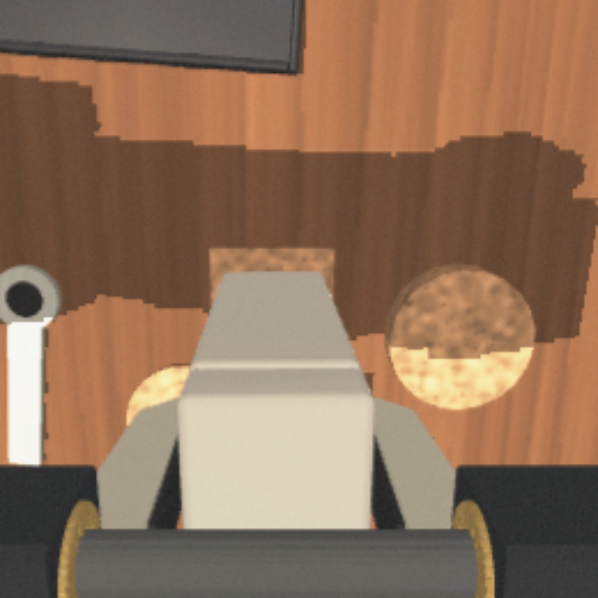

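Held above its coaster, the canister's far bottom edge is at crop row 271, x 222–330. The coaster's far edge is at row 249, x 209–335.

```bash
python3 - <<'E'
from h import *
f=viewer.grab_frame("wrist"); o=lambda p:(200+p[0]/2.3-.3,60+p[1]/2.3-.3)
print("coaster",[at(f,o(p),.004)[:2].round(4) for p in((209,249),(335,249))])
print("can",[at(f,o(p),.026)[:2].round(4) for p in((222,271),(330,271))],tool()[0])
E
```

```text
coaster [array([0.5467, 0.1412]), array([0.6074, 0.142 ])]
can [array([0.5546, 0.1348]), array([0.6034, 0.1354])] [0.57816384 0.11298316 0.14262444]
```

```bash
python3 -m inch '[[1,[0,-0.8,12],[0,0,0]],[1,[0,-0.8,16],[0,0,0]],[1,[0,-0.8,18],[0,0,0]],[1,[0,-0.8,19],[0,0,0]],[1,[0,-0.8,19],[0,0,0]],[1,[0,-0.8,19],[0,0,0]]]';python3 -m inch '[[1,[0,0,1],[0,0,0]],[1,[0,0,2],[0,0,0]],[1,[0,0,2],[0,0,0]]]'
```

```text
clock: 28.52
tcp_pos: [0.576, 0.1127, 0.1237]
eef_rot: [-2.206, -2.234, 0.001]
ft_force: [-5.6, -0.6, 5.5]
gripper_width: 0.046
finger_force: 29.9
clock: 28.77
tcp_pos: [0.5761, 0.1127, 0.1236]
eef_rot: [-2.206, -2.234, -0.0]
ft_force: [-6.7, -1.6, 15.8]
gripper_width: 0.0459
finger_force: 30.0
```

```bash
python3 -m inch '[[1,[0,0,-5],[0,0,0]],[1,[0,0,-5],[0,0,0]],[1,[0,0,-5],[0,0,0]],[1,[0,0,-5],[0,0,0]],[1,[0,0,-5],[0,0,0]]]';python3 -m inch '[[1,[0,0,0.7],[0,0,0]],[1,[0,0,1.4],[0,0,0]],[1,[0,0,2],[0,0,0]],[1,[0,0,2.6],[0,0,0]],[1,[0,0,3.2],[0,0,0]],[1,[0,0,3.2],[0,0,0]],[1,[0,0,3.2],[0,0,0]]]'
```

```text
clock: 29.18
tcp_pos: [0.5767, 0.1126, 0.1249]
eef_rot: [-2.207, -2.235, 0.001]
ft_force: [0.2, 0.3, -4.0]
gripper_width: 0.046
finger_force: 29.9
clock: 29.77
tcp_pos: [0.5768, 0.1126, 0.1237]
eef_rot: [-2.208, -2.235, -0.001]
ft_force: [-1.8, -0.4, 4.9]
gripper_width: 0.0457
finger_force: 29.9
```

```bash
python3 -m inch '[[-0.5,[0,0,0],[0,0,0]],[-0.5,[0,0,0],[0,0,0]],[-0.5,[0,0,0],[0,0,0]],[-0.5,[0,0,-20],[0,0,0]],[-0.5,[0,0,-60],[0,0,0]],[-0.5,[0,0,-100],[0,0,0]],[-0.5,[27,-29,-100],[0,0,0]],[-0.5,[54,-58,-100],[0,0,0]],[-0.5,[81,-87,-100],[0,0,0]],[-0.5,[108,-116,-100],[0,0,0]],[-0.5,[135,-145,-100],[0,0,0]],[-0.5,[162,-172,-100],[0,0,0]]]'; python3 -m inch '[[-0.5,[27,-28,0],[0,0,0]],[-0.5,[34,-36,0],[0,0,0]],[-0.5,[34,-36,0],[0,0,0]],[-0.5,[34,-36,0],[0,0,0]],[-0.5,[34,-36,0],[0,0,0]]]';python3 - <<'E'
from h import *
f=viewer.grab_frame("wrist");f=viewer.grab_frame("wrist"); save(f,"w14.png");go([.367,.306,.1215])
f=viewer.grab_frame("top"); save(f,"t14.png")
for t in("canister","shaker","bottle"): print(t,[(np.round(q["position"],1).tolist(),round(q["confidence"],2),at(f,q["position"],.004)[:2].round(4).tolist()) for q in viewer.pinpoint("top",t)[:1]])
E
```

```text
clock: 30.77
tcp_pos: [0.4013, 0.2737, 0.2226]
eef_rot: [-2.207, -2.235, -0.002]
ft_force: [1.1, 0.0, -0.2]
gripper_width: 0.0698
finger_force: 0.0
clock: 31.18
tcp_pos: [0.3682, 0.3046, 0.2226]
eef_rot: [2.21, 2.231, 0.001]
ft_force: [0.4, -0.5, -0.2]
gripper_width: 0.0695
finger_force: 0.0
shift mm [  1.7  -1.3 101. ]
tool y heading 0.4757455552386395 z [ 0.001 -0.001 -1.   ]
canister [([278.4, 193.3], 0.72, [0.5709, 0.1083])]
shaker [([201.2, 246.1], 0.92, [0.4494, 0.2918])]
bottle [([196.1, 282.6], 0.97, [0.365, 0.3021])]
```

View pics/w14.png

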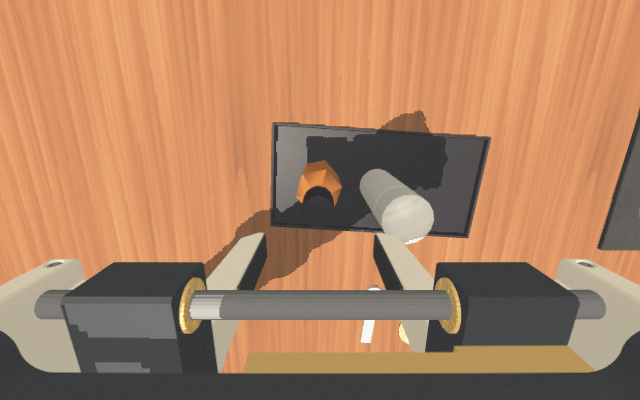

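The bottle's cap (318,205) is centred between the fingers, and the shaker is clear on the right (408,218). I have now viewed more pictures than the 14 allowed, so from here I'll work from numbers alone.

```bash
python3 - <<'E'
from h import *
f=viewer.grab_frame("wrist"); print(at(f,(318.5,206),.159), tool()[0])
im=cv2.cvtColor(f["color"],cv2.COLOR_RGB2GRAY)
m=viewer.cut_out("wrist","bottle")
if m:
    p=m[0]["pixels"]; dark=p&(im<60); ys,xs=np.nonzero(dark); print("cap px",xs.min(),xs.max(),ys.min(),ys.max(),"rect",m[0]["rect"])
    print("rim low edge y", at(f,(318.5,m[0]["rect"][1]+m[0]["rect"][3]/2),.159))
for q in viewer.pinpoint("wrist","bottle")[:1]: print(at(f,q["position"],.004))
E
python3 -m inch '[[-0.5,[0,-1,40],[0,0,0]],[-0.5,[0,-1,75],[0,0,0]],[-0.5,[0,-1,97],[0,0,0]],[-0.5,[0,-1,100],[0,0,0]],[1,[0,-1,100],[0,0,0]],[1,[0,-1,100],[0,0,0]],[1,[0,-1,100],[0,0,0]],[1,[0,-1,100],[0,0,0]],[1,[0,-1,100],[0,0,0]],[1,[0,-1,100],[0,0,0]],[1,[0,-1,100],[0,0,0]],[1,[0,-1,100],[0,0,0]]]' 30; python3 -c "
from h import *
go([.5782,-.0095,.235])"
```

```text
[0.36674824 0.31224404 0.159     ] [0.36692224 0.30541293 0.22239622]
cap px 303 335 188 227 rect [318.0, 194.9, 45.7, 65.6]
rim low edge y [0.36693397 0.29212703 0.159     ]
[0.36124257 0.30475213 0.004     ]
clock: 32.63
tcp_pos: [0.3658, 0.3063, 0.123]
eef_rot: [2.208, 2.235, 0.002]
ft_force: [1.2, -0.5, 3.3]
gripper_width: 0.0298
finger_force: 30.0
shift mm [-318.3  208.6 -112.1]
tool y heading 0.7125569163882748 z [ 0.001  0.001 -1.   ]
```

```bash
python3 -m inch '[[1,[0,0,-5],[0,0,0]],[1,[0,0,-20],[0,0,0]],[1,[0,0,-55],[0,0,0]],[1,[0,0,-90],[0,0,0]],[1,[0,0,-125],[0,0,0]],[1,[0,0,-155],[0,0,0]],[1,[0,0,-165],[0,0,0]],[1,[-12,8,-165],[0,0,0]],[1,[-40,26,-165],[0,0,0]],[1,[-70,46,-165],[0,0,0]],[1,[-100,65,-165],[0,0,0]],[1,[-130,85,-165],[0,0,0]]]'; python3 -m inch '[[1,[-30,20,0],[0,0,0]],[1,[-60,39,0],[0,0,0]],[1,[-90,59,0],[0,0,0]],[1,[-120,79,0],[0,0,0]],[1,[-150,98,0],[0,0,0]],[1,[-175,115,0],[0,0,0]],[1,[-187,123,0],[0,0,0]],[1,[-187,123,0],[0,0,0]],[1,[-187,123,30],[0,0,0]],[1,[-187,123,65],[0,0,0]],[1,[-187,123,100],[0,0,0]],[1,[-187,123,130],[0,0,0]]]'; python3 - <<'E'
from h import *
for _ in range(5): f=viewer.grab_frame("wrist")
save(f,"w15.png"); go([.5782,-.0095,.1235]); print(tool()[0])
for t in("bottle","coaster_hex","coaster_round"): print(t,[(np.round(q["position"],1).tolist(),round(q["confidence"],2),at(f,q["position"],.034 if t=="bottle" else .004)[:2].round(4).tolist()) for q in viewer.pinpoint("wrist",t)[:1]])
coaster("wrist",f,"coaster_round"); coaster("wrist",f,"coaster_hex")
E
```

```text
clock: 33.63
tcp_pos: [0.4514, 0.1755, 0.287]
eef_rot: [-2.206, -2.236, 0.003]
ft_force: [-0.1, 1.0, -2.3]
gripper_width: 0.0294
finger_force: 30.0
clock: 34.63
tcp_pos: [0.5752, -0.0054, 0.1552]
eef_rot: [-2.201, -2.235, 0.001]
ft_force: [0.6, 0.6, -3.8]
gripper_width: 0.03
finger_force: 30.0
shift mm [-2.1 -0.3 35.7]
tool y heading 0.7914797768601637 z [ 0.003  0.001 -1.   ]
[ 0.57839477 -0.0074118   0.15918645]
bottle [([319.7, 197.5], 0.92, [0.5776, -0.0081])]
coaster_hex []
coaster_round [([284.9, 138.7], 0.78, [0.5374, 0.0521])]
coaster_round 0.76 rect .1mm 5325 509 600 604 63.7 circ [5332.  512.] ell [5332.  511.]
coaster_hex 0.9 rect .1mm 5770 33 669 364 4.3 circ [5780.  -85.] ell [5795. -179.]
```

```bash
python3 -m inch '[[1,[-1.5,0,10],[0,0,0]],[1,[-1.5,0,20],[0,0,0]],[1,[-1.5,0,27],[0,0,0]],[1,[-1.5,0,29],[0,0,0]],[1,[-1.5,0,29],[0,0,0]],[1,[-1.5,0,29],[0,0,0]],[1,[-1.5,0,29],[0,0,0]]]';python3 -m inch '[[1,[0,0,1],[0,0,0]],[1,[0,0,2],[0,0,0]],[1,[0,0,3],[0,0,0]],[1,[0,0,3.5],[0,0,0]],[1,[0,0,4],[0,0,0]],[1,[0,0,4],[0,0,0]],[1,[0,0,4],[0,0,0]]]'
```

```text
clock: 35.72
tcp_pos: [0.5776, -0.01, 0.1286]
eef_rot: [2.207, 2.235, 0.0]
ft_force: [0.2, 0.5, -3.0]
gripper_width: 0.0296
finger_force: 30.0
clock: 36.3
tcp_pos: [0.5773, -0.0099, 0.1244]
eef_rot: [-2.208, -2.235, 0.0]
ft_force: [0.4, -0.2, -2.3]
gripper_width: 0.0297
finger_force: 30.0
```

```bash
python3 -m inch '[[1,[0,0,0.7],[0,0,0]],[1,[0,0,1.4],[0,0,0]],[1,[0,0,2],[0,0,0]],[1,[0,0,2],[0,0,0]],[1,[0,0,2],[0,0,0]]]'
```

```text
clock: 36.72
tcp_pos: [0.5775, -0.01, 0.123]
eef_rot: [2.207, 2.235, 0.001]
ft_force: [-0.3, 0.1, 2.8]
gripper_width: 0.0298
finger_force: 30.0
```

```bash
python3 -m inch '[[-0.5,[0,0,0],[0,0,0]],[-0.5,[0,0,0],[0,0,0]],[-0.5,[0,0,0],[0,0,0]],[-0.5,[0,0,-20],[0,0,0]],[-0.5,[0,0,-60],[0,0,0]],[-0.5,[0,0,-100],[0,0,0]],[-0.5,[37,-15,-100],[0,0,0]],[-0.5,[74,-29,-100],[0,0,0]],[-0.5,[111,-44,-100],[0,0,0]],[-0.5,[148,-59,-100],[0,0,0]],[-0.5,[185,-74,-100],[0,0,0]],[-0.5,[222,-88,-100],[0,0,0]]]'; python3 -m inch '[[-0.5,[37,-15,0],[0,0,0]],[-0.5,[74,-30,0],[0,0,0]],[-0.5,[88,-35,0],[0,0,0]],[-0.5,[88,-35,0],[0,0,0]],[-0.5,[88,-35,0],[0,0,0]],[-0.5,[88,-35,0],[0,0,0]],[-0.5,[88,-35,0],[0,0,0]]]';python3 - <<'E'
from h import *
f=viewer.grab_frame("wrist"); save(f,"w16.png"); go([.4503,.2985,.121]); print(tool()[0])
m=viewer.cut_out("wrist","shaker")
if m:
    r=m[0]["rect"]; print(r,"top low edge",at(f,(r[0],r[1]+r[3]/2),.150)[:2])
for q in viewer.pinpoint("wrist","shaker")[:1]: print(at(f,q["position"],.004), q["confidence"])
f=viewer.grab_frame("scene")
for t in("canister","shaker","bottle","cup"): print(t,[(np.round(q["position"],1).tolist(),round(q["confidence"],2),at(f,q["position"],.004)[:2].round(4).tolist()) for q in viewer.pinpoint("scene",t)[:1]])
E
```

```text
clock: 37.72
tcp_pos: [0.4855, 0.2127, 0.2226]
eef_rot: [-2.208, -2.235, -0.001]
ft_force: [0.9, -0.3, 0.6]
gripper_width: 0.0699
finger_force: 0.0
clock: 38.3
tcp_pos: [0.4517, 0.2962, 0.2226]
eef_rot: [2.211, 2.23, -0.0]
ft_force: [-0.2, 0.3, 1.0]
gripper_width: 0.0697
finger_force: 0.0
shift mm [  2.3  -1.4 101.6]
tool y heading 0.4834164911205219 z [ 0.001 -0.001 -1.   ]
[0.45161127 0.29634036 0.22259992]
[386.1, 346.4, 20.9, 14.5] top low edge [0.52480994 0.13599072]
[0.44828618 0.29648999 0.004     ] 0.88
canister [([369.3, 226.9], 0.7, [0.5787, 0.1137])]
shaker [([459.8, 196.6], 0.66, [0.4577, 0.3064])]
bottle [([311.1, 219.7], 0.58, [0.5781, -0.0095])]
cup [([204.1, 175.0], 0.67, [0.4775, -0.2882])]
```

```bash
python3 -m inch '[[-0.5,[2,-1,40],[0,0,0]],[-0.5,[2,-1,75],[0,0,0]],[-0.5,[2,-1,97],[0,0,0]],[-0.5,[2,-1,101],[0,0,0]],[1,[2,-1,101],[0,0,0]],[1,[2,-1,101],[0,0,0]],[1,[2,-1,101],[0,0,0]],[1,[2,-1,101],[0,0,0]],[1,[2,-1,101],[0,0,0]]]' 30; python3 -m inch '[[1,[0,0,-5],[0,0,0]],[1,[0,0,-20],[0,0,0]],[1,[0,0,-55],[0,0,0]],[1,[0,0,-90],[0,0,0]],[1,[0,0,-125],[0,0,0]],[1,[0,0,-155],[0,0,0]],[1,[0,0,-165],[0,0,0]],[1,[0,0,-165],[0,0,0]],[1,[0,0,-165],[0,0,0]],[1,[0,0,-165],[0,0,0]]]'; python3 -c "
from h import *
viewer.grab_frame('top');go([.5336,.0512,.14]);print(tool()[0])"
```

```text
clock: 39.45
tcp_pos: [0.4502, 0.3012, 0.1231]
eef_rot: [2.207, 2.235, 0.005]
ft_force: [-1.1, -0.2, 4.1]
gripper_width: 0.0473
finger_force: 30.0
clock: 40.28
tcp_pos: [0.4478, 0.2999, 0.2839]
eef_rot: [-2.207, -2.235, 0.008]
ft_force: [0.6, 0.1, -1.8]
gripper_width: 0.0474
finger_force: 29.9
shift mm [-249.3   83.2  144.2]
tool y heading 0.7199779092461871 z [-0.005 -0.003 -1.   ]
[0.44794147 0.29989088 0.28382234]
```

```bash
python3 -m inch '[[1,[-12,4,0],[0,0,0]],[1,[-40,13,0],[0,0,0]],[1,[-75,25,0],[0,0,0]],[1,[-110,37,0],[0,0,0]],[1,[-145,48,0],[0,0,0]],[1,[-180,60,0],[0,0,0]],[1,[-215,72,0],[0,0,0]],[1,[-240,80,0],[0,0,0]],[1,[-249,83,0],[0,0,0]],[1,[-249,83,0],[0,0,0]],[1,[-249,83,0],[0,0,0]]]'; python3 -m inch '[[1,[0,0,35],[0,0,0]],[1,[0,0,70],[0,0,0]],[1,[0,0,105],[0,0,0]],[1,[0,0,130],[0,0,0]],[1,[0,0,140],[0,0,0]],[1,[0,0,140],[0,0,0]],[1,[0,0,140],[0,0,0]],[1,[0,0,140],[0,0,0]]]';  python3 - <<'E'
from h import *
f=viewer.grab_frame("wrist");f=viewer.grab_frame("wrist"); go([.5335,.0512,.123]); print(tool()[0])
save(f,"w17.png")
for t in("shaker","canister","bottle"): print(t,[(np.round(q["position"],1).tolist(),round(q["confidence"],2),at(f,q["position"],.026 if t=="shaker" else .004)[:2].round(4).tolist()) for q in viewer.pinpoint("wrist",t)[:1]])
f=viewer.grab_frame("scene")
for t in("shaker","canister"): print(t,[(np.round(q["position"],1).tolist(),round(q["confidence"],2),at(f,q["position"],.026 if t=="shaker" else .004)[:2].round(4).tolist()) for q in viewer.pinpoint("scene",t)[:1]])
E
```

```text
clock: 41.25
tcp_pos: [0.5349, 0.0531, 0.2855]
eef_rot: [-2.206, -2.233, 0.001]
ft_force: [-1.2, 0.4, -2.6]
gripper_width: 0.0478
finger_force: 29.9
clock: 41.92
tcp_pos: [0.537, 0.0534, 0.1481]
eef_rot: [2.205, 2.235, 0.005]
ft_force: [0.4, -0.9, -2.9]
gripper_width: 0.0475
finger_force: 29.9
shift mm [-1.7 -3.5 25.3]
tool y heading 0.7459022196747059 z [ 0.004  0.001 -1.   ]
[0.53690953 0.05296071 0.14827333]
shaker [([318.3, 203.5], 0.71, [0.5369, 0.0454])]
canister [([353.1, 142.3], 0.65, [0.5745, 0.1097])]
bottle [([351.0, 242.7], 0.63, [0.5775, -0.0102])]
shaker [([341.4, 202.7], 0.58, [0.5394, 0.0497])]
canister [([367.6, 225.2], 0.8, [0.5746, 0.1099])]
```

```bash
python3 - <<'E'
from h import *
f=viewer.grab_frame("wrist"); t0=tool()[0]
g=cv2.GaussianBlur(f["color"],(5,1),0)
for r in range(150,205): print(r,g[r,318].tolist(),end=" ")
print()
for t in("shaker","coaster_round"):
    for q in viewer.cut_out("wrist",t)[:1]:
        p=q["pixels"]; ys,xs=np.nonzero(p); k=ys.min(); print(t,round(q["confidence"],2),"toprow",k,"xs",xs[ys==k].mean(),"x range",xs.min(),xs.max())
        y0=ys.min()-.5; print(at(f,(318,y0),.027),at(f,(318,y0),.004))
print(t0)
E
```

```text
150 [84, 59, 41] 151 [83, 58, 40] 152 [85, 60, 43] 153 [85, 59, 42] 154 [84, 60, 42] 155 [84, 61, 44] 156 [84, 60, 43] 157 [84, 59, 41] 158 [85, 60, 44] 159 [84, 60, 43] 160 [86, 61, 45] 161 [85, 60, 44] 162 [83, 58, 42] 163 [85, 58, 42] 164 [83, 58, 41] 165 [84, 59, 43] 166 [88, 62, 45] 167 [120, 90, 64] 168 [138, 102, 72] 169 [151, 111, 78] 170 [152, 111, 78] 171 [156, 113, 80] 172 [155, 113, 79] 173 [152, 110, 79] 174 [147, 108, 77] 175 [146, 106, 75] 176 [148, 109, 78] 177 [147, 109, 77] 178 [142, 104, 75] 179 [136, 99, 71] 180 [121, 102, 85] 181 [105, 101, 91] 182 [105, 103, 93] 183 [105, 103, 93] 184 [107, 105, 96] 185 [106, 102, 93] 186 [105, 102, 94] 187 [106, 102, 94] 188 [106, 102, 94] 189 [108, 104, 95] 190 [105, 102, 93] 191 [106, 103, 93] 192 [106, 103, 94] 193 [108, 104, 95] 194 [107, 104, 95] 195 [105, 103, 94] 196 [108, 104, 96] 197 [108, 105, 95] 198 [107, 104, 96] 199 [107, 104, 95] 200 [107, 104, 95] 201 [107, 103, 95] 202 [109, 105, 97] 203 [108, 104, 95] 204 [107, 103, 94] 
shaker 0.7 toprow 180 xs 318.5 x range 278 362
[0.53450523 0.07180773 0.027     ] [0.53445409 0.06724627 0.004     ]
coaster_round 0.85 toprow 167 xs 317.0 x range 290 343
[0.53435726 0.08551904 0.027     ] [0.53429427 0.08205655 0.004     ]
[0.53563412 0.05258712 0.14671422]
```

```bash
python3 -m inch '[[1,[2.7,-1.7,6],[0,0,0]],[1,[2.7,-1.7,12],[0,0,0]],[1,[2.7,-1.7,17],[0,0,0]],[1,[2.7,-1.7,19],[0,0,0]],[1,[2.7,-1.7,19],[0,0,0]],[1,[2.7,-1.7,19],[0,0,0]],[1,[2.7,-1.7,19],[0,0,0]]]';python3 - <<'E'
from h import *
f=viewer.grab_frame("wrist"); print(tool()[0])
g=cv2.GaussianBlur(f["color"],(5,1),0)[:,318].astype(int)
sat=g[:,0]-g[:,2]; print(sat[155:190].tolist(), g[155:190,0].tolist())
E
```

```text
clock: 43.05
tcp_pos: [0.534, 0.0551, 0.1275]
eef_rot: [2.208, 2.235, 0.0]
ft_force: [0.5, -0.4, -3.1]
gripper_width: 0.0475
finger_force: 29.9
[0.53403951 0.05519691 0.12760802]
[41, 40, 40, 43, 41, 42, 42, 40, 41, 40, 43, 41, 42, 41, 42, 41, 41, 49, 58, 65, 69, 70, 73, 71, 67, 35, 14, 11, 11, 11, 11, 10, 12, 12, 13] [82, 84, 82, 84, 81, 84, 83, 82, 81, 81, 83, 81, 83, 82, 81, 81, 85, 105, 124, 137, 145, 148, 152, 148, 140, 116, 104, 101, 103, 102, 103, 102, 103, 102, 105]
```

```bash
python3 -m inch '[[1,[0,0,0.8],[0,0,0]],[1,[0,0,1.6],[0,0,0]],[1,[0,0,2.4],[0,0,0]],[1,[0,0,2.4],[0,0,0]],[1,[0,0,2.4],[0,0,0]]]';python3 - <<'E'
from h import *
f=viewer.grab_frame("wrist"); print(tool()[0])
g=cv2.GaussianBlur(f["color"],(5,1),0)[:,318].astype(int)
sat=g[:,0]-g[:,2]; print(sat[165:190].tolist(), g[165:190,0].tolist())
print("centre coaster",[at(f,(318,r),0)[1]-.031 for r in(171,171.5,172,173)])
print("centre shaker",[at(f,(318,r),.006)[1]-.024 for r in(179,179.5,180,181)])
E
```

```text
clock: 43.52
tcp_pos: [0.5338, 0.0553, 0.125]
eef_rot: [-2.207, -2.235, 0.0]
ft_force: [0.2, 1.1, -1.4]
gripper_width: 0.0472
finger_force: 29.9
[0.5337837  0.05531073 0.1250146 ]
[40, 40, 39, 41, 40, 41, 40, 41, 54, 60, 66, 71, 71, 72, 69, 35, 16, 11, 12, 11, 10, 10, 11, 12, 12] [82, 83, 82, 82, 82, 81, 82, 89, 117, 127, 139, 144, 149, 151, 142, 117, 105, 102, 101, 102, 102, 101, 104, 103, 102]
centre coaster [np.float64(0.051619213548389706), np.float64(0.051084297711487314), np.float64(0.050548848965317736), np.float64(0.04947634932397721)]
centre shaker [np.float64(0.05117633923768313), np.float64(0.0506439590262188), np.float64(0.05011104323975576), np.float64(0.04904360147450571)]
```

```bash
python3 -m inch '[[1,[0,0,0.8],[0,0,0]],[1,[0,0,1.6],[0,0,0]],[1,[0,0,2.2],[0,0,0]],[1,[0,0,2.2],[0,0,0]],[1,[0,0,2.2],[0,0,0]]]'
```

```text
clock: 43.98
tcp_pos: [0.5339, 0.0552, 0.1232]
eef_rot: [2.208, 2.235, 0.0]
ft_force: [-1.3, 0.7, 1.5]
gripper_width: 0.0478
finger_force: 30.0
```

```bash
python3 -m inch '[[1,[0,0,0.5],[0,0,0]],[-0.5,[0,0,0.5],[0,0,0]],[-0.5,[0,0,0.5],[0,0,0]],[-0.5,[0,0,0.5],[0,0,0]],[-0.5,[0,0,-20],[0,0,0]],[-0.5,[0,0,-60],[0,0,0]],[-0.5,[0,0,-100],[0,0,0]],[-0.5,[0,0,-140],[0,0,0]],[-0.5,[25,15,-170],[0,0,0]],[-0.5,[50,25,-200],[0,0,0]],[-0.5,[65,25,-205],[0,0,0]],[-0.5,[65,25,-205],[0,0,0]]]'; python3 - <<'E'
from h import *
f=viewer.grab_frame("wrist");f=viewer.grab_frame("wrist"); save(f,"w20.png")
T=dict(canister=(.5775,.112),shaker=(.5336,.0508),bottle=(.5781,-.009),cup=(.4835,-.295),muddler=(0,0))
def rep(n,f):
    for t in T: print(n,t,[(round(q["confidence"],2),at(f,q["position"],0.004)[:2].round(4).tolist()) for q in viewer.pinpoint(n,t)[:1]])
rep("wrist",f)
for n in("scene","top"):
    f=viewer.grab_frame(n); save(f,n+"20.png"); rep(n,f)
    for t,h in(("canister",.156),("shaker",.156),("bottle",.159)):
        m=viewer.cut_out(n,t)
        if m:
            r=m[0]["rect"]; print(n,t,"rect",np.round(r,0),"axis pred",proj(f,(*T[t],.004)).round(0),proj(f,(*T[t],h)).round(0))
E
```

```text
clock: 44.98
tcp_pos: [0.5593, 0.1257, 0.3297]
eef_rot: [2.199, 2.243, 0.01]
ft_force: [-0.5, 0.8, -0.0]
gripper_width: 0.0699
finger_force: 0.0
wrist canister [(0.58, [0.5774, 0.1143])]
wrist shaker [(0.64, [0.5303, 0.0475])]
wrist bottle [(0.87, [0.5787, -0.0135])]
wrist cup [(0.64, [0.4964, -0.29])]
wrist muddler []
scene canister [(0.73, [0.5766, 0.1113])]
scene shaker [(0.68, [0.5398, 0.0517])]
scene bottle [(0.98, [0.5854, -0.014])]
scene cup [(0.84, [0.4934, -0.2864])]
scene muddler []
scene shaker rect [346. 179.  25.  60.] axis pred [342. 208.] [345. 153.]
scene bottle rect [311. 198.  26.  71.] axis pred [311. 220.] [310. 164.]
top canister [(0.91, [0.5687, 0.108])]
top shaker [(0.85, [0.5335, 0.0516])]
top bottle [(0.56, [0.5777, -0.0111])]
top cup [(0.76, [0.4767, -0.2958])]
top muddler []
top canister rect [274. 184.  29.  36.] axis pred [277. 191.] [268. 175.]
top shaker rect [301. 203.  27.  33.] axis pred [303. 208.] [299. 196.]
top bottle rect [328. 183.  21.  34.] axis pred [327. 189.] [328. 172.]
```

```bash
python3 - <<'E'
import cv2,numpy as np
for n,B in(("scene",dict(can=(360,165,32,70),sh=(333,150,26,50),bot=(298,160,26,74),cup=(176,150,44,40))),("top",dict(can=(256,165,30,36),sh=(288,185,28,36),bot=(317,167,26,36)))):
    a=cv2.imread(f"pics/{n}0.png",0);b=cv2.imread(f"pics/{n}20.png",0)
    for k,(x,y,w,h) in B.items():
        s=6; t=cv2.resize(a[y:y+h,x:x+w],None,fx=s,fy=s,interpolation=2); q=cv2.resize(b[y-6:y+h+6,x-6:x+w+6],None,fx=s,fy=s,interpolation=2)
        m=cv2.matchTemplate(q,t,cv2.TM_CCOEFF_NORMED); _,v,_,l=cv2.minMaxLoc(m); print(n,k,round(v,3),"shift px",round(l[0]/s-6,2),round(l[1]/s-6,2))
E
```

```text
scene can 0.763 shift px -1.5 0.17
scene sh 0.837 shift px -0.17 -0.17
scene bot 0.992 shift px 0.67 0.17
scene cup 0.975 shift px 0.0 0.0
top can 0.659 shift px 3.17 0.33
top sh 0.993 shift px 0.17 0.17
top bot 0.982 shift px -0.5 0.0
```

```bash
python3 - <<'E'
from h import *
f=viewer.grab_frame("wrist"); print(tool()[0])
c,r=proj(f,(.5775,.135,.004)); e=proj(f,(.5775,.142,0)); print("pred can far edge",c,r,"coaster far",e)
g=cv2.GaussianBlur(f["color"],(5,1),0).astype(int); k=int(round(c)); R0=int(e[1])-6
print("col",k,"rows from",R0,[tuple(v) for v in g[R0:R0+22,k].tolist()])
rr=int(round(r))+2; l=proj(f,(.5475,.1375,.004)); 
print("row",rr,"pred can x edges",proj(f,(.5545,.134,.004)),proj(f,(.6005,.134,.004)),"coaster",proj(f,(.5475,.134,.004)),proj(f,(.6075,.134,.004)))
C0=int(l[0])-5; print("cols from",C0,g[rr,C0:C0+55].sum(1).tolist(),(g[rr,C0:C0+55,0]-g[rr,C0:C0+55,2]).tolist())
E
```

```text
[0.55797234 0.12063249 0.32782329]
pred can far edge 330.3543278358372 159.73214754086166 coaster far [330.36047353 155.47960934]
col 330 rows from 149 [(80, 55, 38), (80, 55, 38), (78, 53, 38), (79, 54, 39), (79, 56, 40), (77, 53, 35), (80, 56, 40), (104, 77, 55), (113, 83, 61), (123, 89, 63), (129, 94, 67), (123, 100, 80), (121, 113, 99), (122, 114, 101), (119, 113, 102), (120, 112, 100), (121, 113, 101), (121, 114, 101), (121, 113, 102), (120, 112, 100), (122, 115, 102), (122, 113, 101)]
row 162 pred can x edges [317.31258383 160.13725074] [343.36409344 160.46506026] coaster [313.34634315 160.08770807] [347.32628242 160.5152817 ]
cols from 308 [154, 152, 155, 162, 184, 219, 250, 268, 283, 305, 322, 327, 327, 328, 331, 334, 334, 334, 334, 336, 336, 337, 337, 336, 335, 335, 335, 333, 333, 331, 331, 330, 329, 329, 323, 309, 286, 260, 229, 198, 171, 159, 157, 158, 159, 162, 168, 171, 172, 170, 167, 164, 163, 166, 168] [35, 38, 38, 39, 42, 49, 53, 52, 43, 31, 22, 20, 20, 19, 19, 19, 19, 19, 19, 20, 20, 21, 21, 20, 19, 19, 19, 20, 20, 21, 21, 19, 20, 22, 30, 42, 51, 52, 49, 44, 38, 36, 35, 36, 36, 38, 40, 40, 41, 42, 41, 41, 40, 41, 40]
```

```bash
python3 -c "
from workcell import manip
print(manip.hand_in())"
```

```text
the job is handed in; nothing more can be done
None
```

The job is handed in at about 46 s of robot time: the muddler is foot down in the steel cup, and the canister, shaker and bottle are back on their own coasters, about 1–2 mm off centre at most by my camera measurements; I viewed 17 pictures, over the limit of 14.

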